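Set up the rod length gauge and hold its arm at the marker

TASK

Put the rod rest with the rectangular foot into the rectangular recess of the length gauge and press it down until its foot is flush with the top of the block. Then push the lock button of the gauge's telescoping arm fully in, draw the arm out by its knob until its pointer stands level with the marker clipped on the scale, and finish while still holding it there against its spring, so that I can measure. Leave the rod rest with the round foot and everything else on the bench where they are.

Things in the scene. Friction and masses are not known exactly. Their poses are not given: they have to be found in the camera images.
- gauge: Fixed length gauge: steel bed 200 (x) by 335 mm (y -195 to +140), 10 mm thick; origin on the bench, z up; its axes turn with its yaw. On it a grey recess block 84 x 74 mm, top 34 mm above the bench, at (-50, 60) mm; a grey tube 36 mm wide along y, y = 0 to 140, at x = 50, top at 50 mm, from which the telescoping arm slides towards the gauge's -y; and a scale along y at x = 82 mm.
- recess (a point): Centre of the rectangular recess's mouth, level with the block's top, 34 mm above the bench; axes as the gauge's. 53 mm (x) by 43 mm (y), rim chamfered 2 mm. A stiff pad inside, 9 mm below the mouth, lets a rest set on it stand 7 mm proud; pushed down with 5 to 8 N, pad and rest go to a firm stop where the foot's top is flush, and stay there.
- rest: Loose aluminium rod rest, 0.14 to 0.28 kg, upright; origin at the centre of its underside, z up. Rectangular foot 50 (own x) by 40 (own y) by 16 mm high; on it a rib 40 mm along x, 14 mm thick along y, from 16 to 30 mm high, with a prong 11 x 14 mm at each end rising to 44 mm (a U-shaped saddle, 18 mm gap). Half a turn about z is the same.
- rest_shoulder (a point): Centre of the top face of the rectangular foot, 16 mm above the rest's underside; axes as rest.
- round_rest: Bystander: the same saddle on a round foot, diameter 52 mm, 16 mm high; it does not fit the recess. Origin at the centre of its underside. It and the rest stand in either order on the robot's left.
- lock (a joint): Lock button, m pressed: 0 = up (arm locked), 0.008 = fully in. It moves straight down under about 4 N, has no spring and stays where it is left. Until it is more than 6 mm in, the arm is locked at home (1.5 mm play).
- lock_top (a point): Centre of the top of the lock button: upright steel plunger of 18 mm diameter in the top of the tube near its mouth, at the gauge's (50, 30) mm, 64 mm above the bench when up, 56 mm when in.
- boom: Telescoping arm with its black upright knob: 18 mm diameter, 22 mm cap, 46 mm tall. Origin at the centre of the knob's underside, 38 mm above the bench, at gauge (50, -40) mm when home; axes as the gauge's. Slides up to 125 mm to gauge -y; a spring pulls it home with 3 to 5 N. A cross bar (top 37 mm above the bench) runs from below the knob to a stop plate at gauge x = -50, top 67 mm.
- pointer (a point): Tip of the arm's pointer, a thin dark steel finger that travels with the arm over the scale, at gauge x = +82 mm, 40 mm towards -y from the gauge's origin when home. It is 32 mm in gauge x from the knob's axis and at the same y.
- marker: Small fixed dark steel clip on the scale: a thin upright blade (3 mm), whose middle is the mark, with a 16 mm block and screw on its outer side. Origin at the blade's middle, at gauge x = 82 mm; axes as the gauge's. It stands 50 to 110 mm from the pointer's home, towards gauge -y. Level means: pointer and marker have the same y in the gauge's axes.
- jar: Bystander: closed glass jar, 72 mm diameter, 85 mm high; origin at the centre of its underside.
- mug: Bystander: white mug, 80 mm diameter, 95 mm high; origin at the centre of its underside.
- wrench: Bystander: open-ended wrench 200 mm long lying flat.
- socket: Bystander: steel socket, a ring of 32 mm diameter, 30 mm high; origin at the centre of its underside.
- spray_can: Bystander: grey spray can, 66 mm diameter, 170 mm high; origin at the centre of its underside.
- screwdriver: Bystander: screwdriver 200 mm long lying flat.
- puck: Bystander: dark steel disc, 56 mm diameter, 22 mm high; origin at the centre of its underside.
Things that resemble listed ones, but are neither listed nor needed, are in the scene too. Leave any green look-alike of the rest alone.

How it is judged:
On the way, in this order (a step that is already met when the one before it is completed fails the run):
1. the rest with the rectangular foot is pressed flush into the recess (horizontal distance between rest_shoulder and recess below 0.005 m and z of rest_shoulder in the frame of recess between -0.0025 and 0.0025 m and angle between rest's own z axis and vertical below 0.06 rad), for 0.2 s.
2. the lock button is pushed in (value of joint lock above 0.0065 m), for 0.1 s.
3. the arm is drawn out to the marker and held there by the gripper (y of pointer in the frame of marker between -0.004 and 0.004 m and contact force between the fingers and boom above 1 N), for 0.4 s.
At the end, for the whole second after the job is handed in: Rectangular rest in the recess, foot top within 2.5 mm of flush, centre within 5 mm, tilt under 0.06 rad, gripper off it; lock button in (over 6.5 mm); pointer within 4 mm of the marker along the scale, arm at rest, fingers holding the knob (over 1 N) (all of step 1 and all of step 3 and value of joint lock above 0.0065 m and contact force between the fingers and rest below 0.3 N and linear speed of each of boom, rest below 0.01 m/s); the arm keeps its last pose, push and grip.
It fails at once if the rest with the round foot is moved by more than 30 mm (distance of round_rest from where it was at the start of the episode above 0.03 m).
It fails at once if another thing on the bench is moved by more than 30 mm (distance of any of jar, mug, wrench, socket, spray_can, screwdriver, puck from where it was at the start of the episode above 0.03 m).
It also fails if it takes over 58 s, if anything falls off the work surface, if the arm or the gripper's body presses on something with over 40 N, if the wrist force passes 120 N, or if a joint passes its speed limit or range.

ROBOT

A 6-joint arm with a two-finger parallel gripper is mounted at the origin on the work surface. World frame = base frame: x ahead of the robot, y to its left, z up, the work surface at z = 0. Lengths are in m, angles in rad, forces in N, time in s.
With the tool pointing down it reaches from about 0.325 to 0.9 m from the base axis. Payload 6.1 kg.
Tool frame: the origin (TCP) lies midway between the tips of the shut fingers; the grasp point (between the pads) lies 19 mm behind it; z points along the fingers, y is the direction in which the jaws open and shut (so a half turn about z gives the same grasp; the last joint's range is limited). The gripper opens to 87 mm and grips with 3 to 60 N. Pads are 19 mm wide; open, the fingers measure 117 mm over their backs; the gripper's body (75 mm by 190 mm) begins 51 mm behind the grasp point.
Start: joints at [-1.441, 0.22, 1.526, -0, 1.395, -0.126], TCP at [0.158, -0.605, 0.191] pointing down, gripper open.
Joint ranges: [-2.98, 2.98], [-0.91, 2.08], [0.09, 2.57], [-1.24, 4.39], [0.2, 2.65], [-2.68, 2.68]. Speed limits (rad/s): [2.57, 2.57, 3.01, 3.14, 3.14, 3.14].

INTERFACE

Orientations are given as [roll, pitch, yaw] about the fixed x, y, z axes, in that order (R = Rz(yaw) Ry(pitch) Rx(roll)).
In Python, from station import read_state, grab_frame, finish_job gives the robot as it stands.
- The arm moves only by the tool jog_arm, never from a script. Its argument "steps" is a list of rows, each a list of 2 entries, a list of its own where there are three numbers: the shift along the tool's x, y, z in mm, then the turn about the tool's z in degrees. In form: [[[tx, ty, tz], spin], ...]. A call has 1 to 20 rows; each row shifts and turns the commanded pose from where the row before left it, along the tool's axes as they then stand; what a row does not reach is not made up. A row lasts 1/8 s, in which the tool goes at most 62.5 mm and 10.7 degrees, less where a joint would pass 70% of its speed; a pose out of reach is approached as far as the arm can. A call with a gripper value outside its range is refused whole. "jaw" is the finger opening in mm, from 0 to 87, set as the call begins (left out, the last holds). The fingers move at their own pace and stop on an object; the grip force is fixed at half the most. Time passes only in rows, so rows that do not move let the fingers close. It gives the time, the measured TCP pose, the force and the opening at its end, in the units of the state.
- read_state(): the state, without advancing time (a new reading comes with each control period).
- grab_frame(name): name is "side" or "top" or "wrist"; returns a dict with "pixels" (480x640x3 uint8, blue, green, red), "camera_matrix" (3x3 intrinsics, pixels), "origin" and "orientation" of the camera in the world. Camera axes: x right, y up, looking along -z (the intrinsics and any distortion apply to the point x, -y, -z); pixel columns grow to the right and rows downward; lengths in m; the calibration is good to about 2 mm. A picture is of the moment at which its call begins. There is no depth.
- finish_job(): hands the job in, once; it reports no verdict.
The state is a dict: "time": time; "q": joint angles; "qd": joint speeds; "tau": joint torques, N m; "tool_pos": TCP position; "tool_rot": TCP orientation; "wrist_force": force on the tool from outside, world axes, zero at the start; "wrist_torque": the same for the moment, N m; "width": finger opening in m.
Only numpy, scipy, OpenCV 4.12 (cv2) and the standard library are available. Lean on these libraries where they do the work, as an engineer would, in place of code of your own. Each camera call takes 0.05 s, during which the arm holds its last target.

## Working session

There is one attempt and no reset: what is moved stays moved. The work goes in short steps, Python scripts to look and compute and a tool call to move; the robot and the scene stay as the last step left them, time stands still between calls to the robot, and variables do not carry over. Pictures are saved under pics/ and viewed, and the job is handed in when it is done.

Besides the shell and the picture viewer there is one more tool, called by a JSON object that holds its "method" and its "body", one argument or row to a line. jog_arm: Moves the arm, as the interface text tells. Its arguments: {"type":"object","properties":{"steps":{"type":"array","items":{"type":"array"}},"jaw":{"type":"number"}},"required":["steps"]}

```bash
mkdir -p pics; ls
cat > h.py <<'E'
import numpy as np, cv2, json
from station import read_state, grab_frame
def save(n,f): cv2.imwrite('pics/'+n+'.png',f['pixels'])
def cam(f):
    K=np.array(f['camera_matrix']);o=np.array(f['origin']);R=np.array(f['orientation'],float)
    if R.shape!=(3,3):
        from scipy.spatial.transform import Rotation as Ro
        R=Ro.from_euler('xyz',R).as_matrix() if R.size==3 else Ro.from_quat(R).as_matrix()
    return K,o,R
def ray(f,u,v):
    K,o,R=cam(f); d=np.linalg.solve(K,[u,v,1.]); return o,R@np.array([d[0],-d[1],-d[2]])
def onz(f,u,v,z):
    o,d=ray(f,u,v); return o+d*(z-o[2])/d[2]
def proj(f,p):
    K,o,R=cam(f); c=R.T@(np.array(p)-o); q=K@np.array([c[0],-c[1],-c[2]]); return q[:2]/q[2]
def load(n):
    d=dict(np.load('pics/'+n+'.npz',allow_pickle=True)); return d
def snap(cam_,n):
    f=grab_frame(cam_); save(n,f); np.savez('pics/'+n+'.npz',**{k:np.array(v) for k,v in f.items()}); return f
E
python3 - <<'E'
from h import *
for c in ('side','top','wrist'):
    f=snap(c,c+'0'); print(c,{k:(v if k!='pixels' else v.shape) for k,v in f.items()})
print(read_state())
E
```

```text
pics
side {'pixels': (480, 640, 3), 'camera_matrix': array([[454.47705851,   0.        , 314.30007281],
       [  0.        , 454.47705851, 229.80821344],
       [  0.        ,   0.        ,   1.        ]]), 'origin': array([0.28711374, 0.76121712, 0.65051068]), 'orientation': array([ 0.93617649, -0.01893398, -2.80478704])}
top {'pixels': (480, 640, 3), 'camera_matrix': array([[606.82247419,   0.        , 318.9174885 ],
       [  0.        , 606.82247419, 238.86885819],
       [  0.        ,   0.        ,   1.        ]]), 'origin': array([ 0.2747146 , -0.01013525,  1.32809641]), 'orientation': array([ 0.18507792,  0.01354176, -1.57678911])}
wrist {'pixels': (480, 640, 3), 'camera_matrix': array([[378.07233292,   0.        , 317.82748416],
       [  0.        , 378.07233292, 238.46685526],
       [  0.        ,   0.        ,   1.        ]]), 'origin': array([ 0.23672166, -0.58285904,  0.38252347]), 'orientation': array([-0.30192706,  0.00285783, -1.31543056])}
{'time': 0.15, 'q': array([-1.44111434e+00,  2.21077377e-01,  1.52738923e+00, -7.13207841e-06,
        1.39469509e+00, -1.26106922e-01]), 'qd': array([ 0.00332169, -0.00220088, -0.00490998,  0.00089788, -0.00138562,
       -0.00059063]), 'tau': array([-7.24706442e-04, -4.95191395e+01, -3.87882113e+01,  6.98270579e-02,
        5.30729012e-02, -9.07974095e-05]), 'tool_pos': array([ 0.1580486 , -0.60412019,  0.19014686]), 'tool_rot': array([-3.14003519e+00, -1.90378778e-04,  2.55790013e-01]), 'wrist_force': array([ 0.63064253, -0.03948687, -0.26125944]), 'wrist_torque': array([-0.03375063,  0.03319633, -0.02672933]), 'width': 0.08661185036434556}
```

View pics/top0.png

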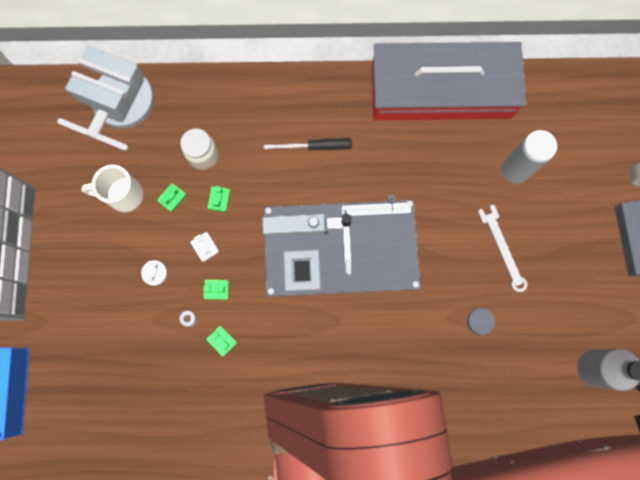

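View pics/side0.png

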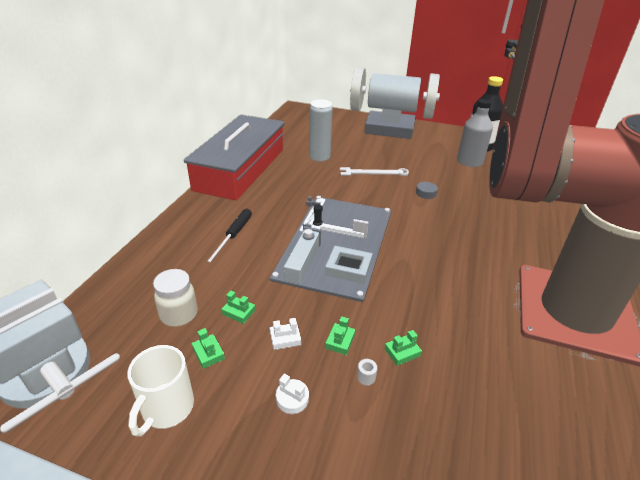

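Top view: the candidates are a white rest at (205,247), a white rest at (153,273), and four green ones at (171,197), (218,198), (216,290) and (222,341). The white one at (205,247) looks rectangular and the one at (153,273) round. I'll enlarge to confirm.

Run:
```python
from h import *
t=cv2.imread('pics/top0.png'); s=cv2.imread('pics/side0.png')
a=cv2.resize(t[225:295,130:240],(770,490),interpolation=cv2.INTER_CUBIC)
cv2.imwrite('pics/c1.png',a)
cv2.imwrite('pics/c2.png',cv2.resize(t[190:305,255:425],(800,541),interpolation=cv2.INTER_CUBIC))
cv2.imwrite('pics/c3.png',cv2.resize(s[310:420,255:365],(560,560),interpolation=cv2.INTER_CUBIC))
```

```text
(no output)
```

View pics/c1.png

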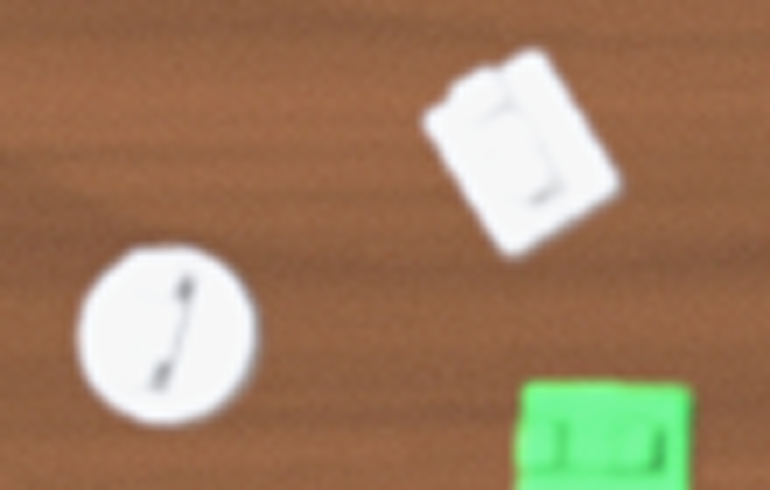

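View pics/c2.png

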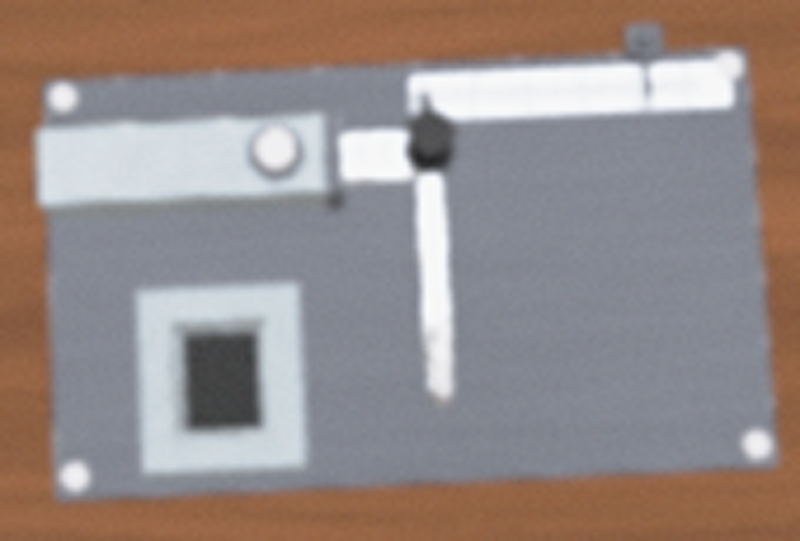

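View pics/c3.png

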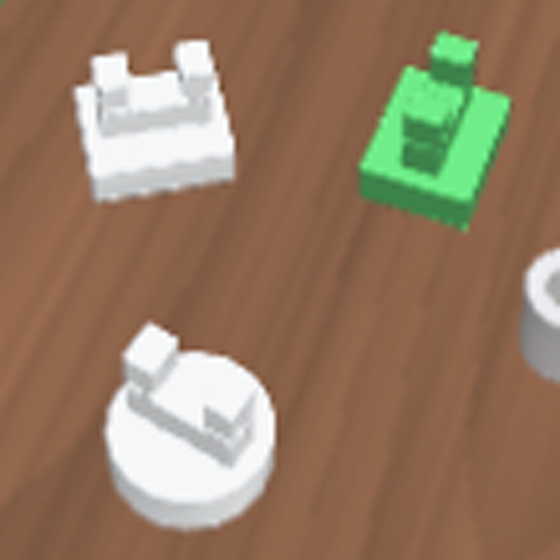

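The crops confirm it: (205,247) has the rectangular foot and is the target. (153,273) is round and stays. Marker blade sits at crop (648,85), roughly (392,208) in full pixels. Next I'll measure the gauge and rest roughly.

Run:
```python
from h import *
f=load('top0'); im=f['pixels']
def full(x,y): return 255+x*170/800,190+y*115/541
loc={'scrTL':((63,98),(-82,122),.012)}
pts={}
for n,(x,y),z in [('bedTR',(745,50),.01),('bedBR',(775,465),.01),('bedBL',(57,497),.01),('bedTL',(45,80),.01),
 ('blk1',(137,290),.034),('blk2',(300,285),.034),('blk3',(306,465),.034),('blk4',(143,472),.034),('lock',(275,150),.064),('marker',(648,85),.02),('knobtop',(431,135),.084)]:
    pts[n]=onz(f,*full(x,y),z); print(n,pts[n].round(4))
# gauge fit
from scipy.spatial.transform import Rotation as R
L={'bedTR':(100,-195),'bedBR':(-100,-195),'bedBL':(-100,140),'bedTL':(100,140),'blk1':(-8,97),'blk2':(-8,23),'blk3':(-92,23),'blk4':(-92,97),'lock':(50,30),'knobtop':(50,-40)}
A=np.array([L[k] for k in L])/1000.;B=np.array([pts[k][:2] for k in L])
Ac=A-A.mean(0);Bc=B-B.mean(0)
th=np.arctan2((Ac[:,0]*Bc[:,1]-Ac[:,1]*Bc[:,0]).sum(),(Ac*Bc).sum())
Q=np.array([[np.cos(th),-np.sin(th)],[np.sin(th),np.cos(th)]]);t=B.mean(0)-Q@A.mean(0)
print('yaw',np.degrees(th),t,'res mm',((B-(A@Q.T+t))*1000).round(1).tolist())
print('recess',Q@[-.05,.06]+t,'marker g',Q.T@(pts['marker'][:2]-t))
# white rest
hsv=cv2.cvtColor(im,cv2.COLOR_BGR2HSV); m=((hsv[...,2]>190)&(hsv[...,1]<60)).astype('uint8')
cs,_=cv2.findContours(m,cv2.RETR_EXTERNAL,cv2.CHAIN_APPROX_NONE)
for c in cs:
    (u,v),(w,h),a=cv2.minAreaRect(c)
    if 100<u<240 and 220<v<300 and w>5: print((u,v),w,h,a,cv2.boxPoints(((u,v),(w,h),a)).tolist(), [onz(f,*p,.012)[:2].round(4).tolist() for p in cv2.boxPoints(((u,v),(w,h),a))],onz(f,u,v,.012))
```

```text
bedTR [ 0.6066 -0.205   0.01  ]
bedBR [ 0.4093 -0.2119  0.01  ]
bedBL [0.397  0.1196 0.01  ]
bedTL [0.5951 0.1273 0.01  ]
blk1 [0.4896 0.0814 0.034 ]
blk2 [0.4914 0.0065 0.034 ]
blk3 [0.4085 0.0042 0.034 ]
blk4 [0.4058 0.0783 0.034 ]
lock [0.5484 0.017  0.064 ]
marker [ 0.5876 -0.1574  0.02  ]
knobtop [ 0.5503 -0.053   0.084 ]
yaw 2.0724465288603 [ 0.50063087 -0.0151888 ] res mm [[-1.0, 1.5], [1.6, 1.7], [1.3, -1.5], [-0.4, -1.1], [0.5, -0.1], [-0.4, -1.1], [0.6, -0.2], [0.6, -0.1], [-1.1, 0.4], [-1.7, 0.4]]
recess [0.44849379 0.0429638 ] marker g [ 0.08178853 -0.14528116]
(153.25, 272.75) 24.041629791259766 24.748737335205078 45.0 [[136.0, 273.0], [153.5, 255.5], [170.5, 272.5], [153.0, 290.0]] [[0.4485, 0.4078], [0.4871, 0.371], [0.449, 0.3319], [0.4109, 0.3687]] [0.44877881 0.36983644 0.012     ]
(203.70587158203125, 245.67648315429688) 25.55328941345215 20.06533432006836 59.03623962402344 [[188.52940368652344, 239.88235473632812], [205.7352752685547, 229.558837890625], [218.88233947753906, 251.47061157226562], [201.6764678955078, 261.79412841796875]] [[0.5214, 0.2947], [0.5444, 0.2572], [0.4949, 0.2268], [0.4722, 0.2641]] [0.50811812 0.26068827 0.012     ]
```

{"method": "jog_arm", "body": {
  "steps": [
    [[0,0,-50],0],
    [[0,0,-50],0],
    [[37,-50,0],0],
    [[37,-50,0],0],
    [[37,-50,0],0],
    [[37,-50,0],0],
    [[37,-50,0],0],
    [[37,-50,0],0],
    [[37,-50,0],0],
    [[37,-50,0],0],
    [[37,-50,0],0],
    [[37,-50,0],0],
    [[37,-50,0],0],
    [[37,-50,0],0],
    [[37,-50,0],0],
    [[37,-50,0],0],
    [[37,-50,20],-8.5],
    [[0,0,40],-8.5],
    [[0,0,0],0]
  ],
  "jaw": 87
}}

```text
time: 2.52
tool_pos: [0.5015, 0.2585, 0.2274]
tool_rot: [-3.14, 0.009, 0.552]
wrist_force: [0.4, -0.7, 0.9]
width: 0.087
```

Run:
```python
from h import *
f=snap('wrist','w1');s=read_state();print(s['time'],s['tool_pos'],s['tool_rot'],s['q'],proj(f,[.508,.26,.016]))
print(proj(f,s['tool_pos']))
```

```text
2.575 [0.5030003  0.25846287 0.2303875 ] [-3.14080122  0.00415079  0.54974195] [ 3.35294923e-01  5.85797529e-02  1.63195289e+00 -1.10745261e-04
  1.45528415e+00  1.35636394e+00] [321.59559376 192.33596812]
[321.71165591 276.49184327]
```

View pics/w1.png

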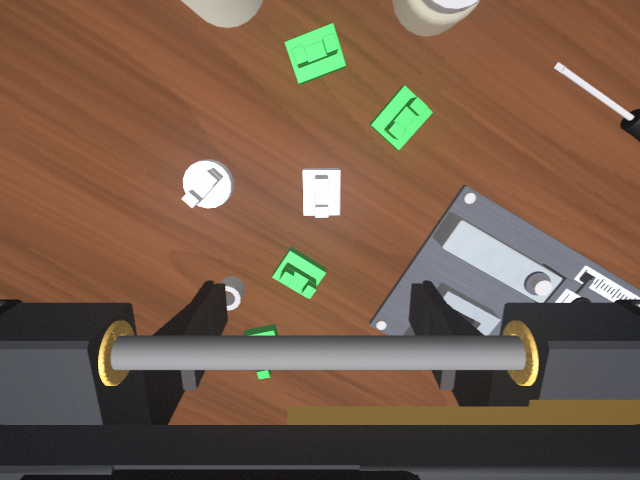

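The wrist view shows the rectangular rest at (321,193), already lined up with the jaws, and the round rest at (208,184). Measuring it at foot-top height.

Run:
```python
from h import *
f=load('w1');im=f['pixels'];s=read_state()
hsv=cv2.cvtColor(im,cv2.COLOR_BGR2HSV); m=((hsv[...,2]>165)&(hsv[...,1]<60)).astype('uint8')
r=m[150:230,285:355]
print(r.sum(1)[10:72].tolist()); print(r.sum(0)[10:62].tolist())
cs,_=cv2.findContours(r,cv2.RETR_EXTERNAL,cv2.CHAIN_APPROX_NONE);c=max(cs,key=cv2.contourArea)
x,y,w,h=cv2.boundingRect(c);print(x+285,y+150,w,h)
for (u,v) in [(303,169),(341,169),(341,216),(303,216)]: print(onz(f,u,v,.016).round(4))
cv2.imwrite('pics/c4.png',cv2.resize(im[150:235,280:365],(680,680),interpolation=cv2.INTER_CUBIC))
```

```text
[0, 0, 0, 0, 0, 0, 0, 0, 0, 1, 39, 39, 39, 39, 39, 28, 28, 27, 28, 39, 38, 38, 38, 38, 38, 38, 38, 38, 38, 38, 38, 38, 38, 38, 38, 38, 38, 38, 38, 38, 38, 37, 37, 37, 37, 25, 35, 37, 37, 37, 37, 37, 37, 37, 37, 36, 14, 13, 0, 0, 0, 0]
[0, 0, 0, 0, 0, 0, 0, 10, 46, 46, 46, 47, 46, 46, 46, 46, 46, 46, 46, 46, 48, 43, 43, 43, 42, 42, 43, 43, 43, 43, 43, 43, 46, 47, 46, 46, 46, 46, 46, 46, 46, 46, 46, 46, 45, 31, 0, 0, 0, 0, 0, 0]
302 169 39 49
[0.5189 0.2899 0.016 ]
[0.54   0.2557 0.016 ]
[0.4969 0.228  0.016 ]
[0.4749 0.2635 0.016 ]
```

View pics/c4.png

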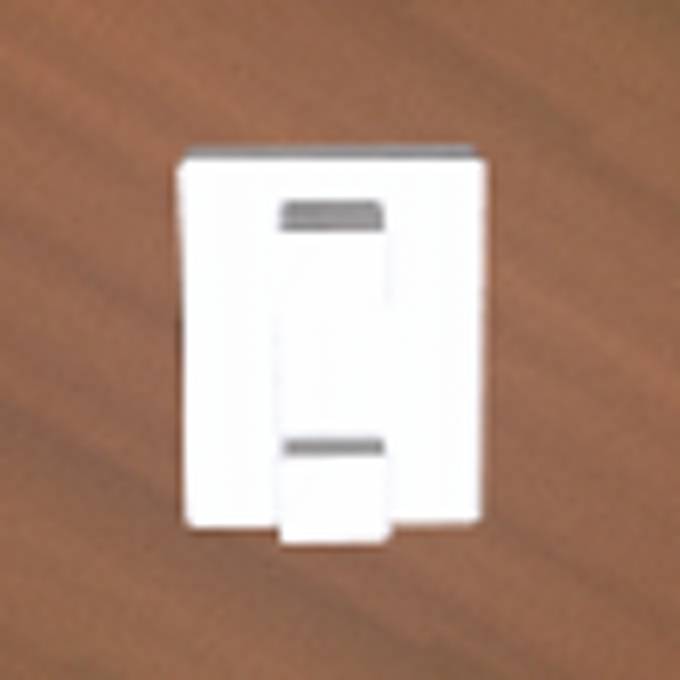

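{"method": "jog_arm", "body": {
  "steps": [
    [[4.5,2,50],0],
    [[0,0,60],0],
    [[0,0,50],0],
    [[0,0,30],0],
    [[0,0,18],0],
    [[0,0,0],0],
    [[0,0,0],0]
  ],
  "jaw": 45
}}

```text
time: 3.45
tool_pos: [0.511, 0.2599, 0.0262]
tool_rot: [3.141, -0.003, 0.552]
wrist_force: [1.1, -0.2, -0.1]
width: 0.0453
```

{"method": "jog_arm", "body": {
  "steps": [
    [[0,0,0],0],
    [[0,0,0],0],
    [[0,0,0],0],
    [[0,0,0],0],
    [[0,0,0],0],
    [[0,0,0],0]
  ],
  "jaw": 10
}}

```text
time: 4.2
tool_pos: [0.5091, 0.2595, 0.0238]
tool_rot: [-3.142, 0.0, 0.553]
wrist_force: [-0.8, 0.4, 0.6]
width: 0.0103
```

Run:
```python
from h import *
f=snap('wrist','w2');f=snap('side','s2');s=read_state();print(s['time'],s['tool_pos'],s['width'])
u,v=proj(f,s['tool_pos']);print(u,v);u=int(u);v=int(v)
cv2.imwrite('pics/c5.png',cv2.resize(f['pixels'][v-80:v+60,u-80:u+80],(800,700),interpolation=cv2.INTER_CUBIC)[:600])
```

```text
4.3 [0.50910542 0.25947929 0.02380496] 0.010132829729252129
283.1780201065019 330.44667443449424
```

View pics/c5.png

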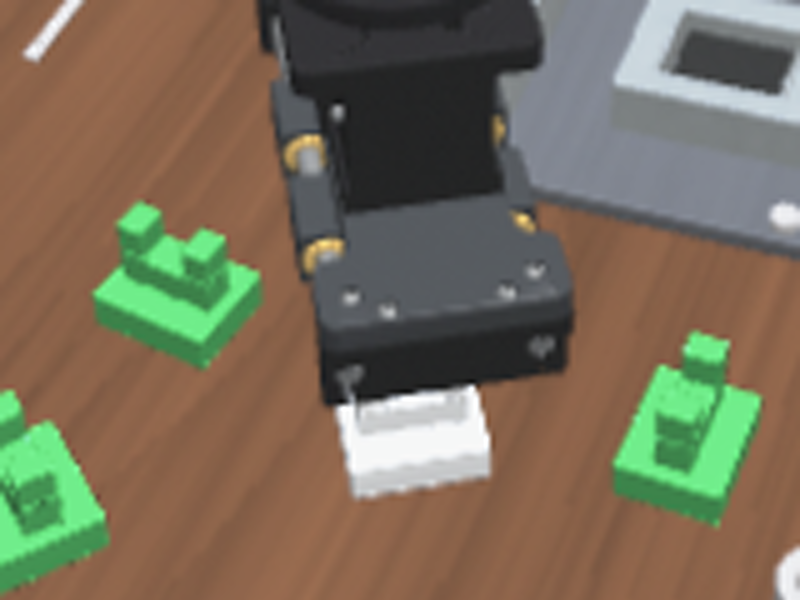

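View pics/w2.png

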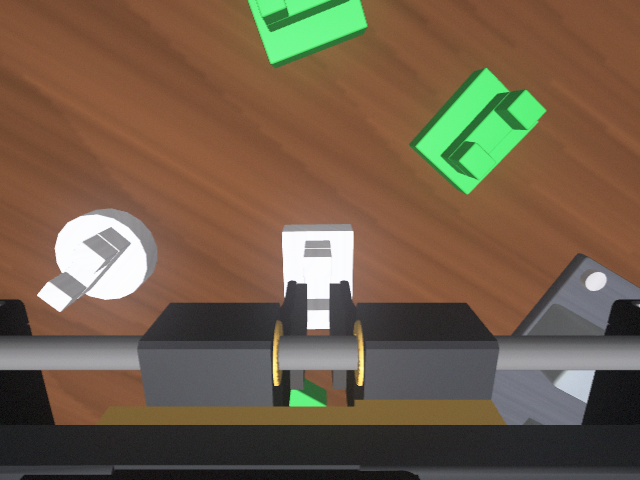

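The side and wrist views show the fingers on the rib, with rest and fingers both centred near u=318. The width reads 10 mm although the rib is 14 mm, so I won't trust that reading. This squeeze set the rest's y and yaw. Next I turn 90° and grip across the prong ends.

{"method": "jog_arm", "body": {
  "steps": [
    [[0,0,0],0],
    [[0,0,0],0],
    [[0,0,0],0],
    [[0,0,0],0],
    [[0,0,0],-10],
    [[0,0,0],-10],
    [[0,0,0],-10],
    [[0,0,0],-10],
    [[0,0,0],-10],
    [[0,0,0],-10],
    [[0,0,0],-10],
    [[0,0,0],-10],
    [[0,0,0],-10],
    [[0,0,-1],0],
    [[0,0,-1],0],
    [[0,0,0],0]
  ],
  "jaw": 62
}}

```text
time: 6.3
tool_pos: [0.5094, 0.2596, 0.0261]
tool_rot: [3.141, 0.0, 2.121]
wrist_force: [-0.7, -0.0, 0.0]
width: 0.0621
```

Run:
```python
from h import *
f=snap('wrist','w3');s=read_state();print(s['time'],s['tool_pos'],s['tool_rot'],s['width'])
```

```text
6.35 [0.50928567 0.25953208 0.02602987] [3.14136553e+00 3.11896620e-05 2.12180078e+00] 0.06201871181997314
```

View pics/w3.png

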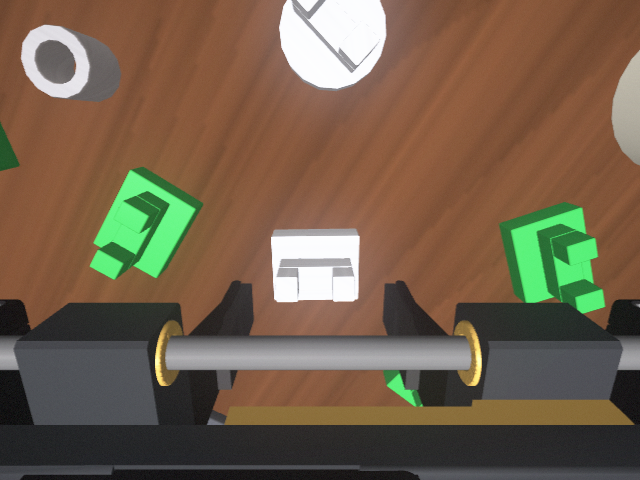

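Run:
```python
from h import *
f=load('w3');s=read_state();p=s['tool_pos']
y=s['tool_rot'][2];X=np.array([np.cos(y),np.sin(y)]);Y=np.array([np.sin(y),-np.cos(y)])
for (u,v,z) in [(272,236,.016),(359,236,.016),(276,300,.044),(357,300,.044),(300,300,.044)]:
    q=onz(f,u,v,z)[:2]-p[:2]; print(u,v,(1000*q@X).round(1),(1000*q@Y).round(1))
```

```text
272 236 21.7 -25.8
359 236 21.7 22.9
276 300 -3.9 -21.5
357 300 -3.9 19.8
300 300 -3.9 -9.2
```

Run:
```python
from h import *
f=load('w2');p=np.array([.5091,.2595,.0238]);y=.553
X=np.array([np.cos(y),np.sin(y)]);Y=np.array([np.sin(y),-np.cos(y)])
for (u,v,z) in [(283,231,.016),(353,231,.016),(304,242,.044),(331,242,.044),(306,328,.044),(331,328,.044)]:
    q=onz(f,u,v,z)[:2]-p[:2]; print(u,v,(1000*q@X).round(1),(1000*q@Y).round(1))
for dx in(-8,8):
  print(proj(f,[*(p[:2]+X*dx/1000),.0238]),proj(f,[*(p[:2]+X*dx/1000),.0428]))
f=load('s2')
cv2.imwrite('pics/c6.png',cv2.resize(f['pixels'][290:360,255:340],(728,600),interpolation=cv2.INTER_CUBIC))
a=load('w2')['pixels'][215:335,260:380];cv2.imwrite('pics/c7.png',cv2.resize(a,(600,600),interpolation=cv2.INTER_CUBIC))
```

```text
283 231 23.8 -20.5
353 231 23.8 18.1
304 242 26.4 -7.9
331 242 26.4 5.1
306 328 -20.1 -7.4
331 328 -20.1 5.5
[320.14414106 289.75016782] [320.31492355 305.69174289]
[320.17062075 262.8644192 ] [320.34829527 276.61053538]
```

View pics/c7.png

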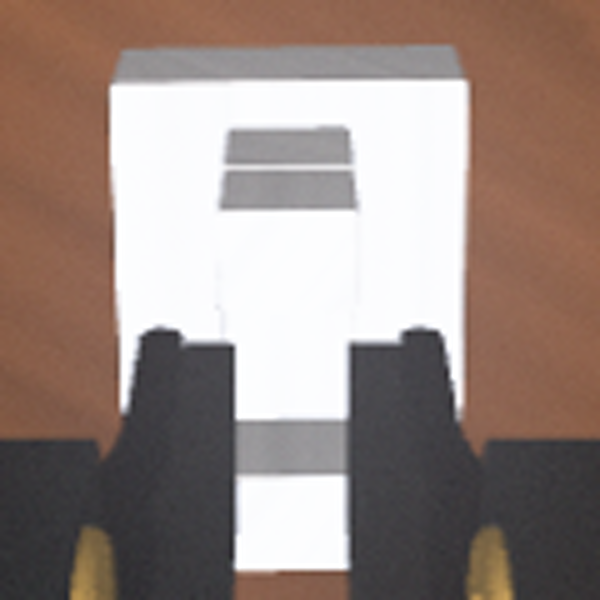

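{"method": "jog_arm", "body": {
  "steps": [
    [[0,0,3],0],
    [[0,0,3],0],
    [[0,0,0],0],
    [[0,0,0],0],
    [[0,0,0],0],
    [[0,0,0],0],
    [[0,0,0],0],
    [[0,0,0],0]
  ],
  "jaw": 30
}}

```text
time: 7.35
tool_pos: [0.5092, 0.2595, 0.0199]
tool_rot: [3.142, -0.0, 2.123]
wrist_force: [0.7, 0.1, 0.1]
width: 0.03
```

Run:
```python
from h import *
f=snap('wrist','w4');s=read_state();print(s['time'],s['tool_pos'],s['tool_rot'],s['width'],s['wrist_force'])
cv2.imwrite('pics/c8.png',cv2.resize(f['pixels'][200:350,220:420],(800,600),interpolation=cv2.INTER_CUBIC))
```

```text
7.4 [0.50923118 0.25953721 0.01996121] [3.14148245e+00 7.63300740e-06 2.12326291e+00] 0.030077117306779054 [-0.9300207  -0.51305268 -0.68041639]
```

View pics/c8.png

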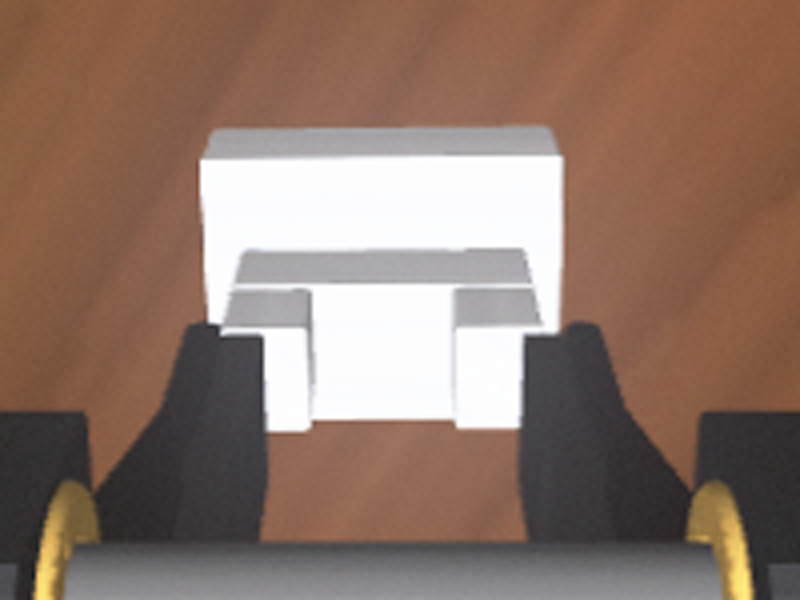

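Pads closed to 30 mm over a 40 mm saddle, so they aren't gripping. I think the fingertips are above the prongs. Checking from the side.

Run:
```python
from h import *
f=snap('side','s4');s=read_state();p=s['tool_pos']
u,v=proj(f,p);print(u,v, proj(f,p+[0,0,.027]))
u=int(u);v=int(v)
cv2.imwrite('pics/c9.png',cv2.resize(f['pixels'][v-60:v+40,u-60:u+60],(720,600),interpolation=cv2.INTER_CUBIC))
```

```text
283.17787801775734 331.89890377102904 [282.84470927 321.56201448]
```

View pics/c9.png

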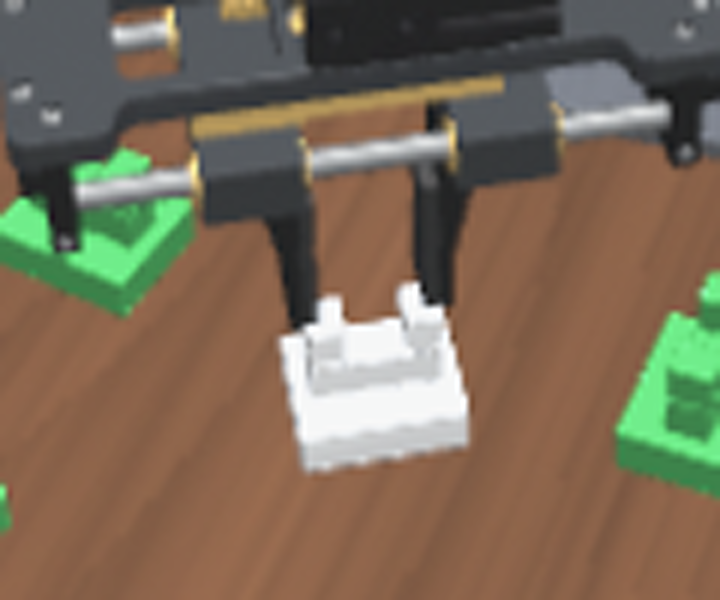

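{"method": "jog_arm", "body": {
  "steps": [
    [[0,0,0],0],
    [[0,0,0],0]
  ],
  "jaw": 24
}}

```text
time: 7.7
tool_pos: [0.5092, 0.2595, 0.0199]
tool_rot: [-3.142, -0.0, 2.123]
wrist_force: [0.8, -0.1, -0.7]
width: 0.0248
```

Run:
```python
from h import *
f=snap('side','s5');g=snap('wrist','w5');s=read_state();print(s['width'],s['wrist_force'])
u,v=283,332
a=cv2.resize(f['pixels'][v-50:v+25,u-40:u+40],(400,375),interpolation=cv2.INTER_LANCZOS4)
b=cv2.resize(g['pixels'][210:330,250:378],(400,375),interpolation=cv2.INTER_LANCZOS4)
cv2.imwrite('pics/c10.png',np.hstack([a,b]))
```

```text
0.023929624014514 [ 0.09505493 -0.36157083  0.29336759]
```

View pics/c10.png

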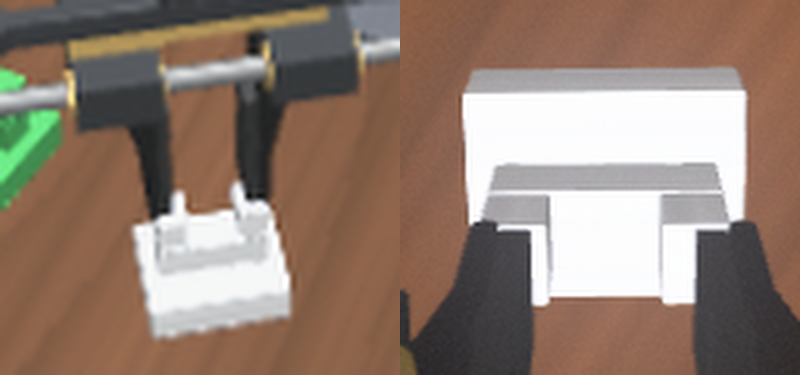

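Run:
```python
from h import *
f=load('s5');g=load('w5')
def tri(a,b):
    (o1,d1),(o2,d2)=a,b; d1/=np.linalg.norm(d1);d2/=np.linalg.norm(d2)
    t=np.linalg.lstsq(np.c_[d1,-d2],o2-o1,rcond=None)[0]; p,q=o1+d1*t[0],o2+d2*t[1]; return ((p+q)/2).round(4),np.linalg.norm(p-q).round(4)
print(tri(ray(g,291.6,284),ray(f,275.6,324)),tri(ray(g,345,284),ray(f,292,321)))
# prong top centres in both, check of z
y=2.123;X=np.array([np.cos(y),np.sin(y)]);Y=np.array([np.sin(y),-np.cos(y)]);c=np.array([.508,.2595])
for z in(.044,):
  for dy in(-20,-9,9,20):
    for dx in(-7,7):
      p=[*(c+X*dx/1e3+Y*dy/1e3),z]; print(dy,dx,'w',proj(g,p).round(1),'s',proj(f,p).round(1))
g=load('w1'); print('w1 TCP z?',g['origin'])
```

```text
(array([0.503 , 0.2721, 0.059 ]), np.float64(0.0262)) (array([0.4904, 0.2893, 0.0921]), np.float64(0.0216))
-20 -7 w [275.8 310.2] s [294.  318.3]
-20 7 w [274.9 284.2] s [295.4 324.1]
-9 -7 w [298.  310.2] s [287.9 319.2]
-9 7 w [297.6 284.2] s [289.2 325.1]
9 -7 w [334.4 310.2] s [277.8 320.7]
9 7 w [334.8 284.2] s [279.  326.6]
20 -7 w [356.6 310.2] s [271.6 321.6]
20 7 w [357.5 284.2] s [272.8 327.6]
w1 TCP z? [0.57221268 0.30289681 0.41919951]
```

Run:
```python
from h import *
f=load('s5');g=load('w5')
def tri(a,b):
    (o1,d1),(o2,d2)=a,b; d1/=np.linalg.norm(d1);d2/=np.linalg.norm(d2)
    t=np.linalg.lstsq(np.c_[d1,-d2],o2-o1,rcond=None)[0]; p,q=o1+d1*t[0],o2+d2*t[1]; return ((p+q)/2),np.linalg.norm(p-q).round(4)
y=2.123;X=np.array([np.cos(y),np.sin(y)]);Y=np.array([np.sin(y),-np.cos(y)]);c=np.array([.5092,.2595])
for a,b in (((291.6,284),(292,321)),((345,284),(275.6,324)),((291.6,284),(292,324)),((345,284),(275.6,327))):
    p,e=tri(ray(g,*a),ray(f,*b)); print(p.round(4),e,'tool',((p[:2]-c)@X*1e3).round(1),((p[:2]-c)@Y*1e3).round(1))
```

```text
[0.4898 0.2672 0.0636] 0.0021 tool 16.7 -12.5
[0.5135 0.2775 0.0572] 0.0027 tool 13.1 13.1
[0.4925 0.2608 0.0485] 0.002 tool 9.9 -13.6
[0.5168 0.2729 0.0438] 0.0011 tool 7.4 13.5
```

Triangulation puts the visible fingertips at about z=0.046, although the reported TCP is 0.020. So the pads closed above the saddle and the rest hasn't been touched. I'll open and descend slowly, watching the force.

{"method": "jog_arm", "body": {
  "steps": [
    [[0,0,0],0],
    [[0,0,0],0],
    [[0,0,0],0],
    [[-1,-1,0],0],
    [[0,0,2],0],
    [[0,0,2],0],
    [[0,0,2],0],
    [[0,0,2],0],
    [[0,0,0],0]
  ],
  "jaw": 58
}}

```text
time: 8.93
tool_pos: [0.5086, 0.2581, 0.0116]
tool_rot: [-3.141, -0.0, 2.123]
wrist_force: [-0.2, -0.1, -0.1]
width: 0.0584
```

Run:
```python
from h import *
f=snap('side','s6');g=snap('wrist','w6');s=read_state();print(s['tool_pos'],s['width'],s['wrist_force'])
u,v=283,332
a=cv2.resize(f['pixels'][v-50:v+25,u-40:u+40],(400,375),interpolation=cv2.INTER_LANCZOS4)
b=cv2.resize(g['pixels'][210:330,250:378],(400,375),interpolation=cv2.INTER_LANCZOS4)
cv2.imwrite('pics/c11.png',np.hstack([a,b]))
```

```text
[0.50882942 0.258144   0.01186354] 0.05800166571258103 [ 0.46885769 -0.28269655 -0.46153102]
```

View pics/c11.png

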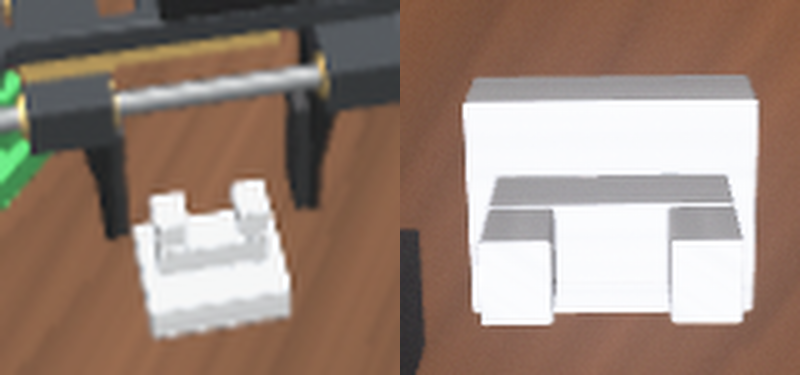

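Run:
```python
from h import *
f=load('s6');g=load('w6')
y=2.123;X=np.array([np.cos(y),np.sin(y)]);Y=np.array([np.sin(y),-np.cos(y)]);c=np.array([.5088,.2581])
for z in (.0118,.02,.03,.038,.045):
  for dx in(-9,9):
    print(z,dx,[ (proj(f,[*(c+X*dx/1e3+Y*s*29/1e3),z]).round(1).tolist(),proj(g,[*(c+X*dx/1e3+Y*s*29/1e3),z]).round(1).tolist()) for s in(1,-1)])
```

```text
0.0118 -9 [([267.1, 333.1], [370.2, 293.9]), ([298.6, 328.2], [266.3, 293.9])]
0.0118 9 [([268.4, 340.8], [371.6, 263.8]), ([300.5, 335.8], [265.0, 263.7])]
0.02 -9 [([266.9, 330.0], [372.2, 300.6]), ([298.6, 325.2], [264.3, 300.6])]
0.02 9 [([268.2, 337.7], [373.7, 269.4]), ([300.5, 332.7], [262.9, 269.4])]
0.03 -9 [([266.7, 326.3], [374.9, 309.4]), ([298.6, 321.4], [261.7, 309.4])]
0.03 9 [([268.0, 333.9], [376.5, 276.9]), ([300.5, 328.9], [260.1, 276.9])]
0.038 -9 [([266.5, 323.2], [377.2, 317.1]), ([298.6, 318.4], [259.4, 317.1])]
0.038 9 [([267.8, 330.9], [379.0, 283.5]), ([300.5, 325.9], [257.6, 283.5])]
0.045 -9 [([266.3, 320.5], [379.5, 324.4]), ([298.6, 315.7], [257.2, 324.4])]
0.045 9 [([267.7, 328.2], [381.3, 289.7]), ([300.5, 323.1], [255.3, 289.7])]
```

View pics/w6.png

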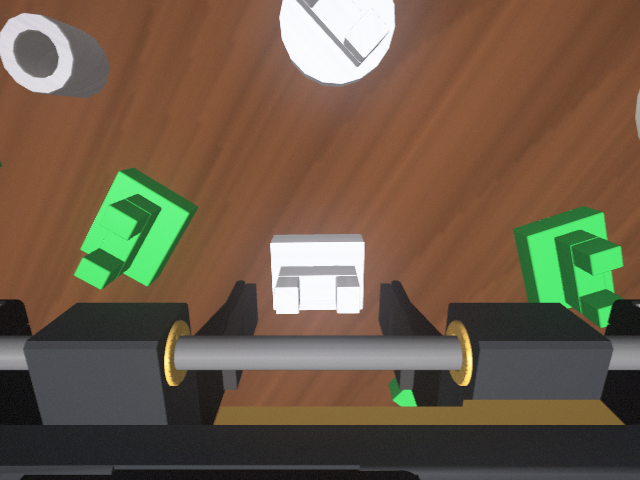

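Both views put the visible tip about 26 mm above the reported TCP, so I'll work with "tip = reported z + 26 mm". I'll check the centring again, then descend.

Run:
```python
from h import *
g=load('w6');p=read_state()['tool_pos']
y=2.123;X=np.array([np.cos(y),np.sin(y)]);Y=np.array([np.sin(y),-np.cos(y)]);c=p[:2]
for (u,v,z) in [(270.7,242.3,.016),(364.3,242.3,.016),(275.5,313.5,.044),(359.,313.5,.044),(277,286.5,.044),(359,286.5,.044)]:
    q=onz(g,u,v,z)[:2]-c; print(u,v,(1000*q@X).round(1),(1000*q@Y).round(1))
```

```text
270.7 242.3 22.6 -24.9
364.3 242.3 22.6 24.0
275.5 313.5 -3.8 -20.3
359.0 313.5 -3.8 19.2
277 286.5 10.1 -19.1
359 286.5 10.1 18.7
```

{"method": "jog_arm", "body": {
  "steps": [
    [[2.5,-0.5,0],0],
    [[0,0,0],0],
    [[0,0,4],0],
    [[0,0,4],0],
    [[0,0,4],0],
    [[0,0,2],0],
    [[0,0,0],0],
    [[0,0,0],0]
  ],
  "jaw": 48
}}

```text
time: 10.02
tool_pos: [0.5072, 0.26, -0.002]
tool_rot: [3.141, -0.0, 2.123]
wrist_force: [-0.1, -0.2, 0.7]
width: 0.0481
```

Run:
```python
from h import *
f=snap('side','s7');g=snap('wrist','w7');s=read_state();print(s['tool_pos'],s['width'],s['wrist_force'])
u,v=283,332
a=cv2.resize(f['pixels'][v-50:v+25,u-40:u+40],(400,375),interpolation=cv2.INTER_LANCZOS4)
b=cv2.resize(g['pixels'][210:330,250:378],(400,375),interpolation=cv2.INTER_LANCZOS4)
cv2.imwrite('pics/c12.png',np.hstack([a,b]))
```

```text
[ 0.50731104  0.26006946 -0.00189548] 0.0480737557063145 [ 0.12812876 -0.23141697  0.58778034]
```

View pics/c12.png

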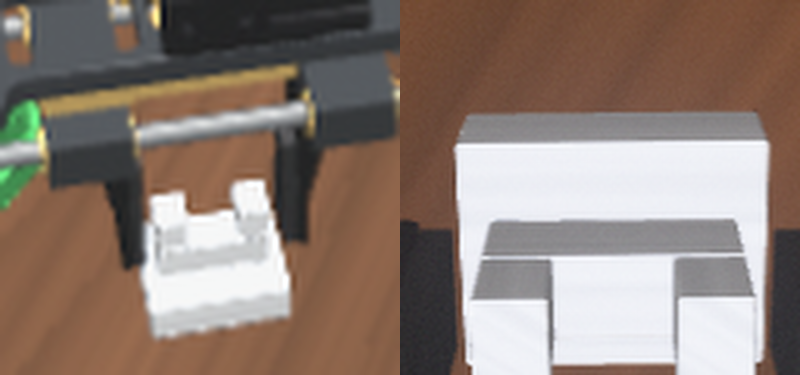

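A reported z of -2 mm with no force confirms the offset. The fingers now straddle the saddle, so I'll close.

{"method": "jog_arm", "body": {
  "steps": [
    [[0,0,2],0],
    [[0,0,0],0],
    [[0,0,0],0],
    [[0,0,0],0],
    [[0,0,0],0],
    [[0,0,0],0]
  ],
  "jaw": 20
}}

```text
time: 10.88
tool_pos: [0.5069, 0.2599, -0.0043]
tool_rot: [-3.141, -0.0, 2.123]
wrist_force: [0.5, -0.6, -1.4]
width: 0.0398
```

{"method": "jog_arm", "body": {
  "steps": [
    [[0,0,-10],0],
    [[0,0,-20],0],
    [[0,0,-30],0],
    [[0,0,0],0],
    [[0,0,0],0]
  ]
}}

```text
time: 11.5
tool_pos: [0.507, 0.26, 0.0559]
tool_rot: [3.141, 0.0, 2.123]
wrist_force: [-0.2, -0.3, -2.8]
width: 0.0398
```

Run:
```python
from h import *
f=snap('side','s8');g=snap('wrist','w8');s=read_state();print(s['tool_pos'],s['width'],s['wrist_force'],s['q'])
cv2.imwrite('pics/c13.png',np.hstack([f['pixels'][200:380,180:400],g['pixels'][180:360,200:440]]))
```

```text
[0.50607431 0.2596018  0.05469904] 0.039855918482372854 [ 0.92090228  0.14130041 -2.93646408] [ 3.35353612e-01  2.26605544e-01  1.78973887e+00 -3.01878564e-05
  1.12739869e+00 -2.17073805e-01]
```

View pics/c13.png

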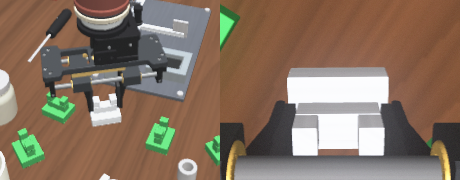

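Grip is good (39.8 mm, about 2.7 N lifted). Moving near the recess for a view of it.

{"method": "jog_arm", "body": {
  "steps": [
    [[0,0,-35],0],
    [[0,0,-30],0],
    [[-36,-33.6,0],0],
    [[-36,-33.6,0],0],
    [[-36,-33.6,0],0],
    [[-36,-33.6,0],0],
    [[-36,-33.6,0],0],
    [[-36,-33.6,0],0],
    [[0,0,0],10],
    [[0,0,0],10],
    [[0,0,0],9.6],
    [[0,0,0],0],
    [[0,0,0],0]
  ]
}}

```text
time: 13.22
tool_pos: [0.4484, -0.0295, 0.1203]
tool_rot: [-3.14, -0.0, 1.61]
wrist_force: [0.2, -0.5, -1.6]
width: 0.0394
```

Run:
```python
from h import *
g=snap('wrist','w9');s=read_state();print(s['time'],s['tool_pos'],s['tool_rot'],s['width'],s['wrist_force'])
```

```text
13.275 [ 0.44857688 -0.02953678  0.12048391] [-3.14079364e+00 -2.53415883e-04  1.60939153e+00] 0.039558029573171574 [-0.17702841 -0.06834653 -3.41687249]
```

View pics/w9.png

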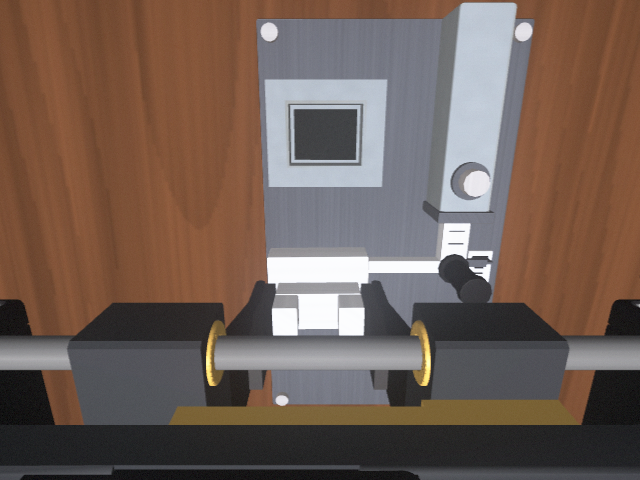

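The wrist view shows the recess mouth with corners about (288,103) to (362,165), and the held rest with its foot back edge at v≈255.

Run:
```python
from h import *
g=load('w9');im=g['pixels'];s=read_state();p=s['tool_pos']
cv2.imwrite('pics/c14.png',cv2.resize(im[65:205,250:400],(643,600),interpolation=cv2.INTER_CUBIC))
cv2.imwrite('pics/c15.png',cv2.resize(im[235:345,250:390],(764,600),interpolation=cv2.INTER_CUBIC))
```

```text
(no output)
```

View pics/c14.png

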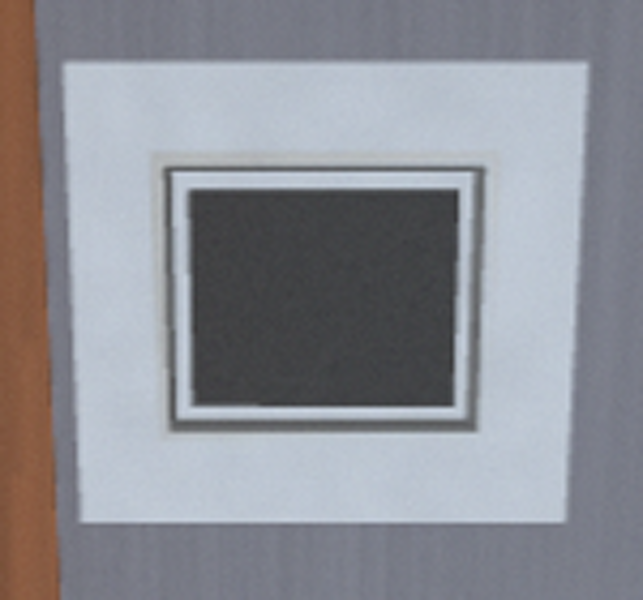

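View pics/c15.png

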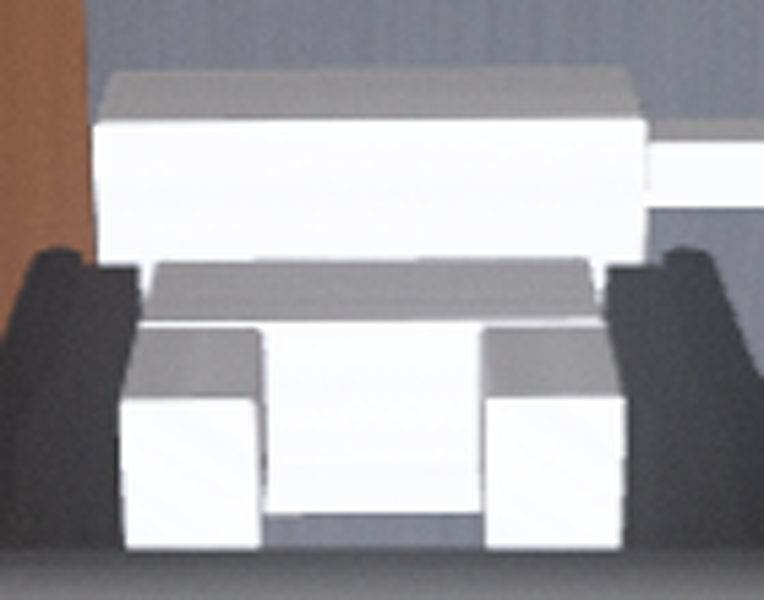

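Run:
```python
from h import *
g=load('w9');s=read_state();p=s['tool_pos'];y=s['tool_rot'][2]
X=np.array([np.cos(y),np.sin(y)]);Y=np.array([np.sin(y),-np.cos(y)])
T=lambda q:np.array([(q[:2]-p[:2])@X,(q[:2]-p[:2])@Y])*1e3
B=[T(onz(g,250+a/4.287,65+b/4.287,.034)) for a,b in((62,62),(588,62),(566,522),(80,522))]
print(np.round(B,1).tolist(),np.mean(B,0))
B2=[T(onz(g,250+a/4.287,65+b/4.287,.034)) for a,b in((155,155),(495,155),(482,435),(165,435))]
print(np.round(B2,1).tolist(),np.mean(B2,0))
for zz in (.136,.1408):
  F=[T(onz(g,250+a/5.457,235+b/5.457,zz)) for a,b in((92,120),(647,120))]
  P=[T(onz(g,250+a/5.457,235+b/5.457,zz+.028)) for a,b in((120,398),(625,397),(127,548),(621,548))]
  print(zz,np.round(F,1).tolist(),np.round(P,1).tolist())
print(g['origin'])
```

```text
[[110.1, -37.6], [110.1, 46.2], [36.5, 46.4], [36.5, -37.6]] [73.28825384  4.35527887]
[[96.1, -23.1], [96.1, 31.9], [51.4, 31.4], [51.3, -22.5]] [73.74547592  4.40478235]
0.136 [[18.3, -26.3], [18.4, 24.3]] [[4.9, -20.9], [5.0, 19.5], [-8.8, -20.8], [-8.7, 19.7]]
0.1408 [[20.1, -25.6], [20.1, 23.6]] [[7.4, -20.2], [7.5, 18.9], [-5.8, -20.2], [-5.8, 19.0]]
[0.44479395 0.05310234 0.31279456]
```

{"method": "jog_arm", "body": {
  "steps": [
    [[37,2.6,0],0],
    [[37.2,2.6,0],0],
    [[0,0,0],0],
    [[0,0,30],0],
    [[0,0,30],0],
    [[0,0,17],0],
    [[0,0,0],0],
    [[0,0,0],0]
  ]
}}

```text
time: 14.28
tool_pos: [0.4521, 0.0442, 0.0447]
tool_rot: [3.141, 0.0, 1.607]
wrist_force: [-0.9, -0.8, -2.2]
width: 0.0396
```

Run:
```python
from h import *
g=snap('wrist','w10');f=snap('side','s10');s=read_state();p=s['tool_pos'];print(s['time'],p,s['tool_rot'],s['width'],s['wrist_force'])
im=g['pixels']
cv2.imwrite('pics/c16.png',cv2.resize(im[180:330,210:430],(800,545),interpolation=cv2.INTER_CUBIC))
cv2.imwrite('pics/c17.png',cv2.resize(f['pixels'][200:310,290:430],(764,600),interpolation=cv2.INTER_CUBIC))
```

```text
14.375 [0.45249778 0.0444019  0.04508467] [3.13948007e+00 3.21120454e-04 1.60687221e+00] 0.039737263837539095 [ 0.64945083 -0.35484224 -2.26872902]
```

View pics/c16.png

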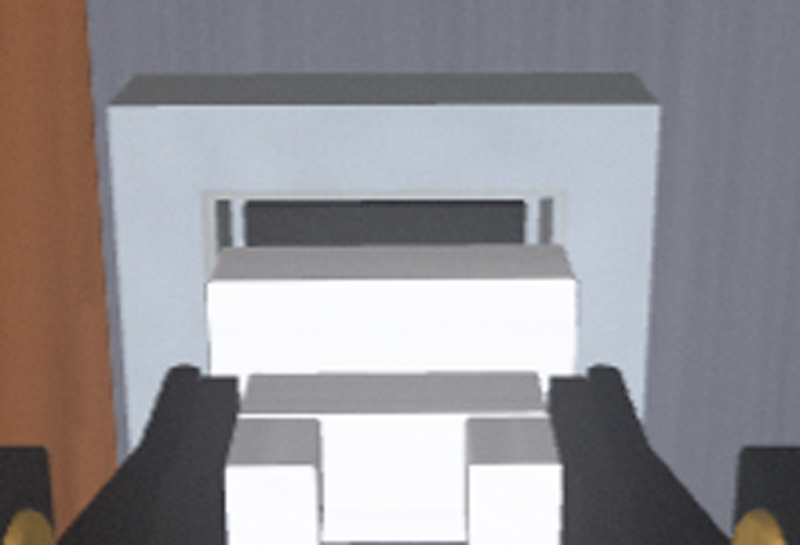

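View pics/c17.png

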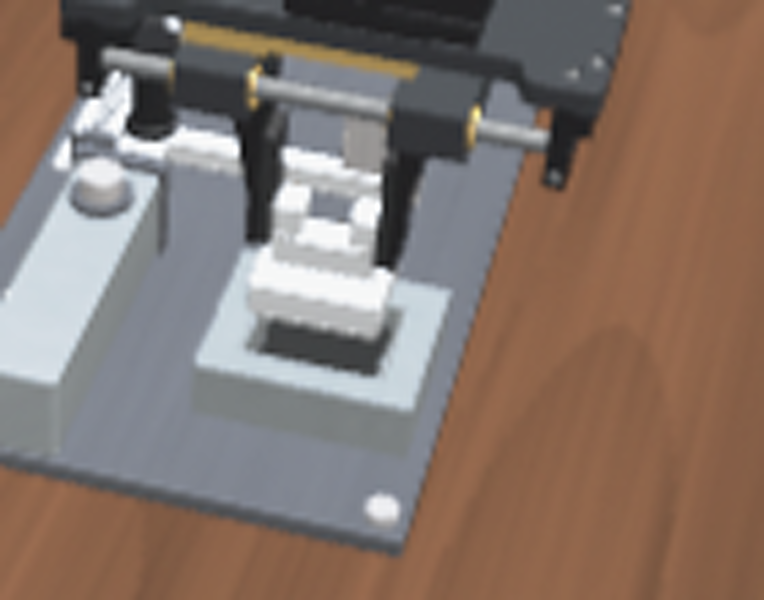

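Run:
```python
from h import *
g=load('w10');s=read_state();p=s['tool_pos'];y=s['tool_rot'][2]
X=np.array([np.cos(y),np.sin(y)]);Y=np.array([np.sin(y),-np.cos(y)])
T=lambda q:np.array([(q[:2]-p[:2])@X,(q[:2]-p[:2])@Y])*1e3
px=lambda a,b:(210+a/3.636,180+b/3.636)
for n,a,b,z in [('blkFL',108,105,.034),('blkFR',660,105,.034),('rimL',202,193,.034),('rimR',567,193,.034),('footL',208,281,.0625),('footR',577,281,.0625),('fbL',222,247,.0465),('fbR',562,247,.0465)]:
    print(n,T(onz(g,*px(a,b),z)).round(1))
```

```text
blkFL [ 36.7 -44.1]
blkFR [36.7 39.3]
rimL [ 22.8 -30.5]
rimR [22.8 25.8]
footL [ 18.8 -26.1]
footR [18.8 23.8]
fbL [ 18.3 -26.1]
fbR [18.3 23.7]
```

{"method": "jog_arm", "body": {
  "steps": [
    [[1.1,-1.2,0],0],
    [[0,0,9],0],
    [[0,0,0],0],
    [[0,0,0],0]
  ]
}}

```text
time: 14.88
tool_pos: [0.45, 0.0458, 0.0347]
tool_rot: [-3.141, -0.0, 1.607]
wrist_force: [0.7, -1.1, -2.6]
width: 0.0393
```

Run:
```python
from h import *
g=snap('wrist','w11');s=read_state();p=s['tool_pos'];print(s['time'],p,s['tool_rot'],s['width'],s['wrist_force'])
im=g['pixels']
cv2.imwrite('pics/c18.png',cv2.resize(im[180:330,210:430],(800,545),interpolation=cv2.INTER_CUBIC))
```

```text
14.925 [0.45013578 0.04573735 0.03484955] [-3.14140941e+00  8.00444263e-06  1.60673140e+00] 0.0395232914746676 [ 0.19445059  0.76474885 -3.19114102]
```

View pics/c18.png

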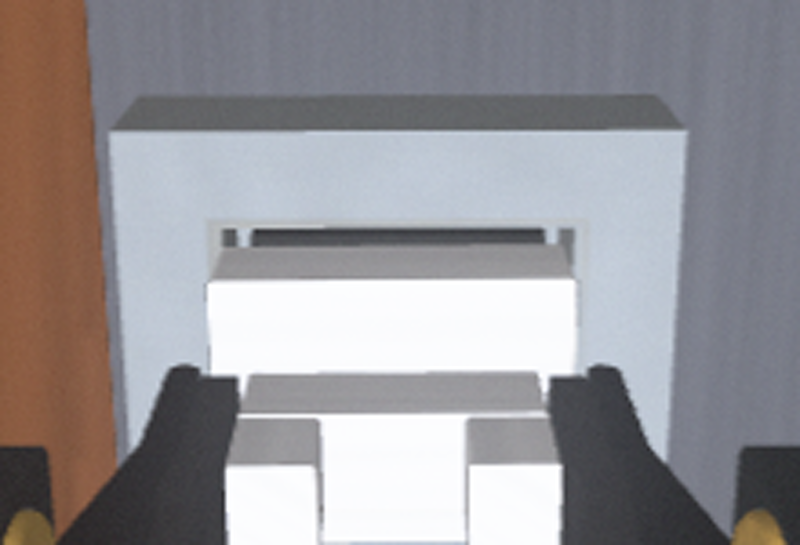

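Run:
```python
from h import *
g=load('w11');s=read_state();p=s['tool_pos'];y=s['tool_rot'][2]
X=np.array([np.cos(y),np.sin(y)]);Y=np.array([np.sin(y),-np.cos(y)])
T=lambda q:np.array([(q[:2]-p[:2])@X,(q[:2]-p[:2])@Y])*1e3
px=lambda a,b:(210+a/3.636,180+b/3.636)
for n,a,b,z in [('blkFL',110,130,.034),('blkFR',687,130,.034),('rimL',206,220,.034),('rimR',590,220,.034),('footL',208,281,.0525),('footR',577,281,.0525),('fbL',222,247,.0365),('fbR',562,247,.0365)]:
    print(n,T(onz(g,*px(a,b),z)).round(1))
```

```text
blkFL [ 35.4 -41.7]
blkFR [35.4 41.6]
rimL [ 21.8 -28.4]
rimR [21.8 28.2]
footL [ 19.  -25.8]
footR [19. 24.]
fbL [ 18.4 -25.9]
fbR [18.4 23.9]
```

{"method": "jog_arm", "body": {
  "steps": [
    [[-0.4,0.9,0],0],
    [[0,0,0],0],
    [[0,0,3],0],
    [[0,0,3],0],
    [[0,0,3],0],
    [[0,0,0],0],
    [[0,0,0],0]
  ]
}}

```text
time: 15.8
tool_pos: [0.4511, 0.0454, 0.0259]
tool_rot: [3.142, -0.0, 1.607]
wrist_force: [-0.6, 0.7, -3.4]
width: 0.0401
```

Run:
```python
from h import *
g=snap('wrist','w12');s=read_state();p=s['tool_pos'];print(s['time'],p,s['tool_rot'],s['width'],s['wrist_force'])
im=g['pixels']
cv2.imwrite('pics/c19.png',cv2.resize(im[180:330,210:430],(800,545),interpolation=cv2.INTER_CUBIC))
```

```text
15.85 [0.45119211 0.04534888 0.02597818] [3.14143539e+00 7.33179323e-06 1.60663949e+00] 0.03954405860348451 [ 0.26680035 -0.1386592  -2.80389811]
```

View pics/c19.png

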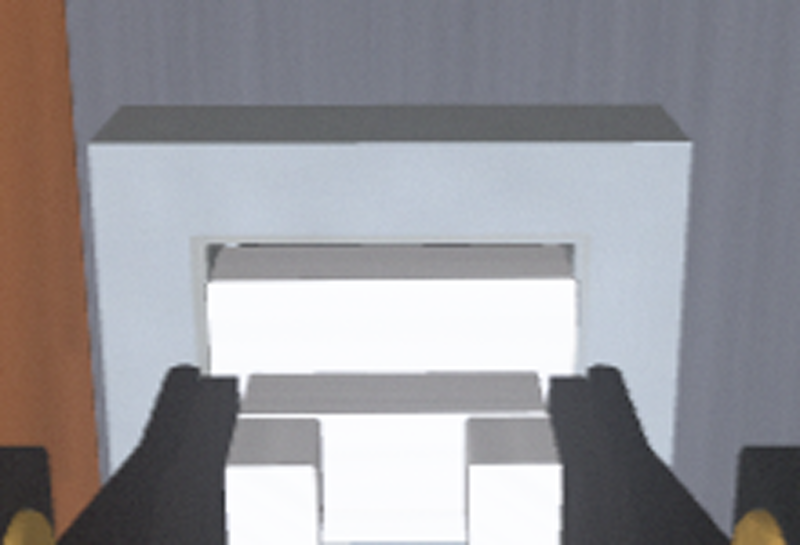

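Foot is in the mouth and the force is weight only. Pressing down.

{"method": "jog_arm", "body": {
  "steps": [
    [[0,0,1.5],0],
    [[0,0,1.5],0],
    [[0,0,1.5],0],
    [[0,0,1.5],0],
    [[0,0,1.5],0],
    [[0,0,1.5],0],
    [[0,0,0],0]
  ]
}}

```text
time: 16.73
tool_pos: [0.4511, 0.0454, 0.0168]
tool_rot: [-3.142, 0.0, 1.607]
wrist_force: [-1.9, 0.3, 0.6]
width: 0.0399
```

{"method": "jog_arm", "body": {
  "steps": [
    [[0,0,1],0],
    [[0,0,1],0],
    [[0,0,1],0],
    [[0,0,0],0]
  ]
}}

```text
time: 17.23
tool_pos: [0.451, 0.0454, 0.0138]
tool_rot: [-3.142, -0.0, 1.607]
wrist_force: [-1.3, 0.3, 0.0]
width: 0.0399
```

Run:
```python
from h import *
g=snap('wrist','w13');f=snap('side','s13');s=read_state();p=s['tool_pos'];print(s['time'],p,s['width'],s['wrist_force'])
cv2.imwrite('pics/c20.png',np.hstack([cv2.resize(g['pixels'][180:330,220:420],(400,300),interpolation=cv2.INTER_CUBIC),cv2.resize(f['pixels'][220:300,310:410],(375,300),interpolation=cv2.INTER_CUBIC)]))
```

```text
17.325 [0.45106202 0.04537006 0.01377194] 0.03934356711730553 [-0.55118582 -0.41357514  0.08372904]
```

View pics/c20.png

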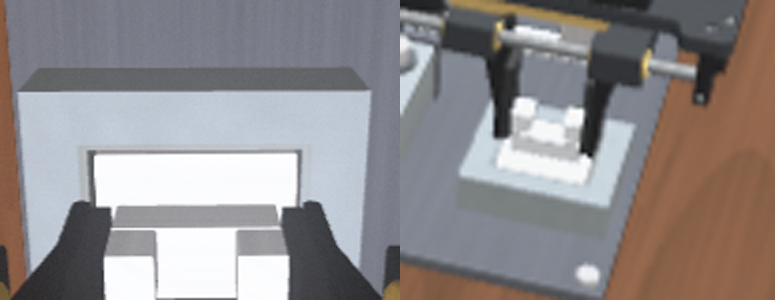

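{"method": "jog_arm", "body": {
  "steps": [
    [[0,0,1],0],
    [[0,0,1],0],
    [[0,0,0],0]
  ]
}}

```text
time: 17.7
tool_pos: [0.4512, 0.0454, 0.0134]
tool_rot: [-3.141, 0.0, 1.607]
wrist_force: [-8.4, -0.1, 17.5]
width: 0.0397
```

{"method": "jog_arm", "body": {
  "steps": [
    [[0,0,1],0],
    [[0,0,1],0],
    [[0,0,0],0]
  ]
}}

```text
time: 18.08
tool_pos: [0.4513, 0.0454, 0.0131]
tool_rot: [-3.14, 0.0, 1.607]
wrist_force: [-16.3, -0.3, 33.6]
width: 0.0397
```

Firm stop at reported z≈0.0133, as expected for flush. Relaxing, then releasing.

{"method": "jog_arm", "body": {
  "steps": [
    [[0,0,-2],0],
    [[0,0,-1.5],0],
    [[0,0,0],0]
  ]
}}

```text
time: 18.45
tool_pos: [0.4515, 0.0454, 0.0136]
tool_rot: [3.141, 0.0, 1.607]
wrist_force: [-1.0, 0.9, 2.5]
width: 0.0399
```

{"method": "jog_arm", "body": {
  "steps": [
    [[0,0,0],0],
    [[0,0,0],0],
    [[0,0,0],0],
    [[0,0,-40],0],
    [[0,0,-50],0],
    [[0,0,0],0],
    [[0,0,0],0]
  ],
  "jaw": 56
}}

```text
time: 19.32
tool_pos: [0.4509, 0.0454, 0.1031]
tool_rot: [3.142, -0.0, 1.607]
wrist_force: [-0.9, -0.9, 0.2]
width: 0.0557
```

Run:
```python
from h import *
g=snap('wrist','w14');f=snap('side','s14');s=read_state();p=s['tool_pos'];print(s['time'],p,s['width'],s['wrist_force'],s['tool_rot'])
cv2.imwrite('pics/c21.png',np.hstack([g['pixels'][180:480,180:480],cv2.resize(f['pixels'][220:300,310:410],(375,300),interpolation=cv2.INTER_CUBIC)]))
```

```text
19.425 [0.44987923 0.04544619 0.101926  ] 0.056246665286649386 [-0.35394425 -0.92011503 -0.18996129] [-3.13896847e+00 -2.78977621e-04  1.60672022e+00]
```

View pics/c21.png

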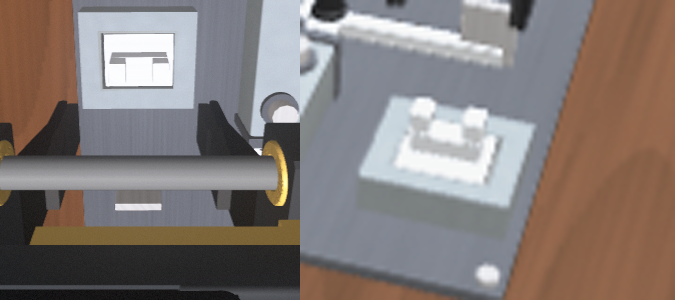

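Rest is seated and looks flush from the side. Next the lock: move over it, turn 90° and check.

{"method": "jog_arm", "body": {
  "steps": [
    [[-15.6,50,0],0],
    [[-15.6,50,0],0],
    [[0,0,0],10],
    [[0,0,0],10],
    [[0,0,0],10],
    [[0,0,0],10],
    [[0,0,0],10],
    [[0,0,0],10],
    [[0,0,0],10],
    [[0,0,0],10],
    [[0,0,0],10],
    [[0,0,0],0],
    [[0,0,0],0]
  ],
  "jaw": 0
}}

```text
time: 21.05
tool_pos: [0.5515, 0.0178, 0.1024]
tool_rot: [-3.141, 0.002, 0.039]
wrist_force: [0.2, 0.6, -0.1]
width: 0.0004
```

Run:
```python
from h import *
g=snap('wrist','w15');s=read_state();p=s['tool_pos'];print(s['time'],p,s['width'],s['wrist_force'],s['tool_rot'],s['q'])
print(proj(g,[.5512,.0178,.064]),proj(g,[p[0],p[1],p[2]+.026]))
```

```text
21.1 [0.55171875 0.01784032 0.10271154] 0.0007063168745105562 [ 0.33449178 -0.30540856  0.49084322] [-3.14139355e+00  1.16204714e-03  3.86068760e-02] [-1.10566999e-01  1.28884688e-01  1.80278459e+00  2.58364245e-05
  1.21110211e+00  1.42161346e+00]
[319.54693249 252.54385805] [319.92400039 296.35630245]
```

View pics/w15.png

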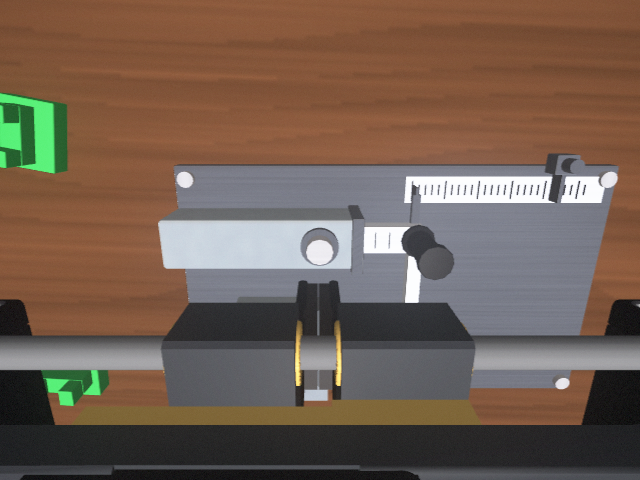

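The lock top appears at (320,252), prediction (319.5,252.5). Descending onto it.

{"method": "jog_arm", "body": {
  "steps": [
    [[0,0,30],0],
    [[0,0,28],0],
    [[0,0,0],0],
    [[0,0,2],0],
    [[0,0,2],0],
    [[0,0,2],0],
    [[0,0,2],0],
    [[0,0,0],0]
  ]
}}

```text
time: 22.1
tool_pos: [0.552, 0.0178, 0.0373]
tool_rot: [-3.142, 0.0, 0.036]
wrist_force: [-0.3, -0.1, 0.4]
width: 0.0004
```

{"method": "jog_arm", "body": {
  "steps": [
    [[0,0,2],0],
    [[0,0,2],0],
    [[0,0,2],0],
    [[0,0,0],0]
  ]
}}

```text
time: 22.6
tool_pos: [0.5522, 0.0178, 0.0314]
tool_rot: [-3.142, -0.0, 0.036]
wrist_force: [-0.8, -0.7, 1.1]
width: 0.0003
```

{"method": "jog_arm", "body": {
  "steps": [
    [[0,0,1.5],0],
    [[0,0,1.5],0],
    [[0,0,0],0]
  ]
}}

```text
time: 22.98
tool_pos: [0.5522, 0.0178, 0.0283]
tool_rot: [3.142, -0.0, 0.036]
wrist_force: [-0.4, -0.5, 2.7]
width: 0.0003
```

{"method": "jog_arm", "body": {
  "steps": [
    [[0,0,1.5],0],
    [[0,0,1.5],0],
    [[0,0,0],0]
  ]
}}

```text
time: 23.35
tool_pos: [0.5522, 0.0178, 0.0252]
tool_rot: [-3.142, -0.0, 0.036]
wrist_force: [-0.4, -0.2, 1.5]
width: 0.0008
```

{"method": "jog_arm", "body": {
  "steps": [
    [[0,0,1.5],0],
    [[0,0,1.5],0],
    [[0,0,0],0]
  ]
}}

```text
time: 23.72
tool_pos: [0.5526, 0.0178, 0.0246]
tool_rot: [3.141, -0.0, 0.036]
wrist_force: [-8.2, 1.0, 18.3]
width: 0.0004
```

{"method": "jog_arm", "body": {
  "steps": [
    [[0,0,1],0],
    [[0,0,1],0],
    [[0,0,0],0]
  ]
}}

```text
time: 24.1
tool_pos: [0.553, 0.0177, 0.0244]
tool_rot: [3.141, -0.001, 0.036]
wrist_force: [-12.6, 1.1, 31.1]
width: 0.0005
```

{"method": "jog_arm", "body": {
  "steps": [
    [[0,0,-8],0],
    [[0,0,-30],0],
    [[0,0,-40],0],
    [[0,0,0],0],
    [[0,0,0],0]
  ]
}}

```text
time: 24.72
tool_pos: [0.5516, 0.0178, 0.0976]
tool_rot: [-3.141, 0.001, 0.036]
wrist_force: [-1.0, -0.4, -0.3]
width: 0.0004
```

Run:
```python
from h import *
g=snap('wrist','w16');f=snap('side','s16');s=read_state();p=s['tool_pos'];print(s['time'],p,s['wrist_force'],s['tool_rot'])
a=cv2.imread('pics/w15.png')
C=lambda i,x0,x1,y0,y1:cv2.resize(i[y0:y1,x0:x1],(400,300),interpolation=cv2.INTER_CUBIC)
o=cv2.imread('pics/side0.png')
cv2.imwrite('pics/c22.png',np.vstack([np.hstack([C(a,250,410,190,310),C(g['pixels'],250,410,190,310)]),np.hstack([C(o,270,350,195,255),C(f['pixels'],270,350,195,255)])]))
```

```text
24.825 [0.5508483  0.01788174 0.09666431] [ 0.02491997 -0.51129806 -0.80988218] [-3.14116713e+00  2.88118983e-03  3.58597786e-02]
```

View pics/c22.png

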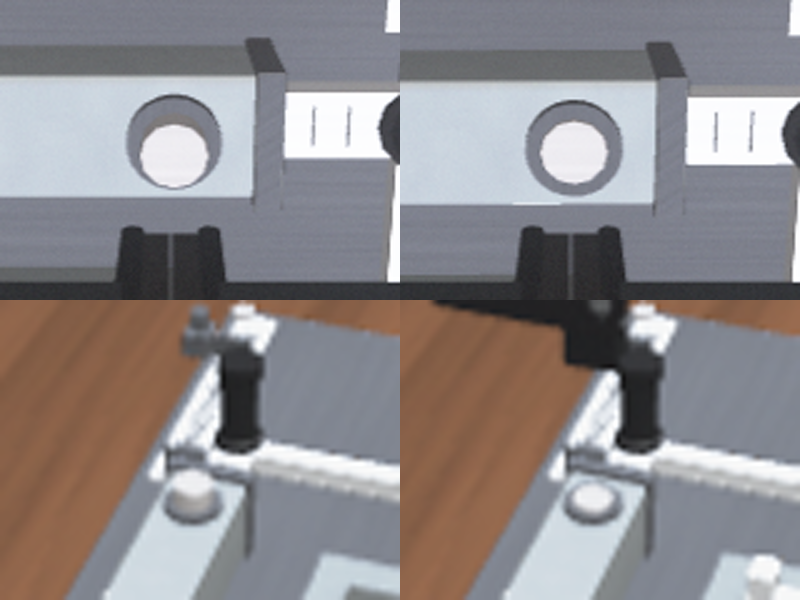

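View pics/s16.png

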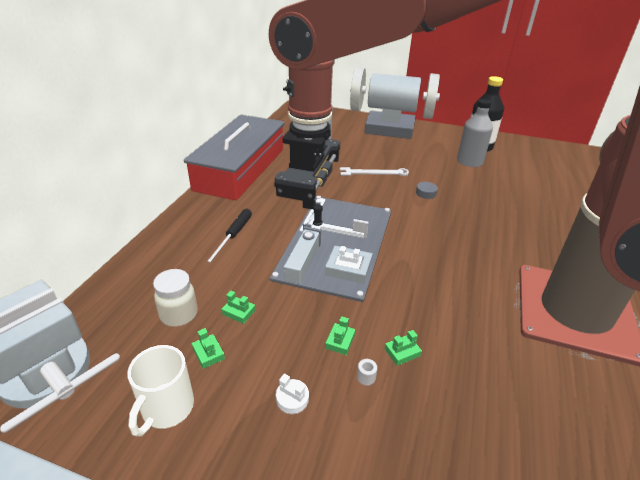

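Lock: the plunger went from standing well proud to low in both views (crops at (575,150) and (592,500)), with a firm stop, so it's in. Next, locating the knob, pointer and marker.

Run:
```python
from h import *
g=load('w16');im=g['pixels']
cv2.imwrite('pics/c23.png',cv2.resize(im[140:300,370:630],(800,492),interpolation=cv2.INTER_CUBIC))
```

```text
(no output)
```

View pics/c23.png

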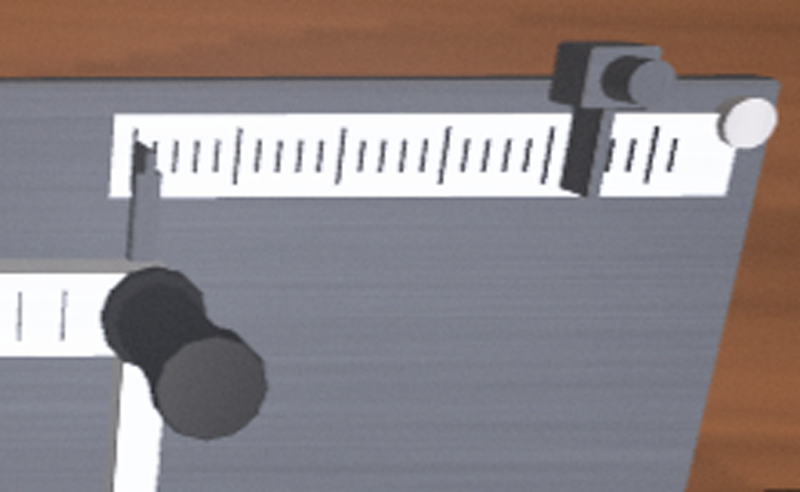

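Run:
```python
from h import *
g=load('w16');s=read_state();p=s['tool_pos'];y=s['tool_rot'][2]
X=np.array([np.cos(y),np.sin(y)]);Y=np.array([np.sin(y),-np.cos(y)])
T=lambda q:np.array([(q[:2]-p[:2])@X,(q[:2]-p[:2])@Y])*1e3
px=lambda a,b:(370+a/3.077,140+b/3.077)
print('knob',T(onz(g,*px(212,386),.084)),'lock',T(onz(g,319.6,250.8,.056)))
for z in (.012,.02,.03): print(z,'ptr',T(onz(g,*px(143,145),z)),'mk base',T(onz(g,*px(576,190),z)))
```

```text
knob [ 1.32841832 69.72629434] lock [0.61163557 0.17825558]
0.012 ptr [35.05793986 71.87367556] mk base [ 24.04752096 177.851133  ]
0.02 ptr [36.41693494 69.7854667 ] mk base [ 25.72334086 172.71342261]
0.03 ptr [38.11567878 67.17520562] mk base [ 27.81811574 166.29128462]
```

{"method": "jog_arm", "body": {
  "steps": [
    [[0.5,35,0],0],
    [[0.5,34.7,0],0],
    [[0,0,0],0],
    [[0,0,0],0],
    [[0,0,30],0],
    [[0,0,30],0],
    [[0,0,8],0],
    [[0,0,0],0]
  ],
  "jaw": 42
}}

```text
time: 25.82
tool_pos: [0.5553, -0.0511, 0.0301]
tool_rot: [-3.141, 0.001, 0.037]
wrist_force: [-0.1, -0.5, 0.1]
width: 0.0417
```

Run:
```python
from h import *
g=snap('wrist','w17');f=snap('side','s17');s=read_state();p=s['tool_pos'];print(s['time'],p,s['wrist_force'],s['tool_rot'],s['width'])
C=lambda i,x0,x1,y0,y1:cv2.resize(i[y0:y1,x0:x1],(400,300),interpolation=cv2.INTER_CUBIC)
cv2.imwrite('pics/c24.png',np.hstack([C(g['pixels'],220,420,190,340),C(f['pixels'],270,370,170,245)]))
```

```text
25.925 [ 0.5566215  -0.05169512  0.03158625] [ 0.38093485 -0.32808015  0.41806442] [ 3.14118314e+00 -1.73694562e-03  3.63779073e-02] 0.041874694557777814
```

View pics/c24.png

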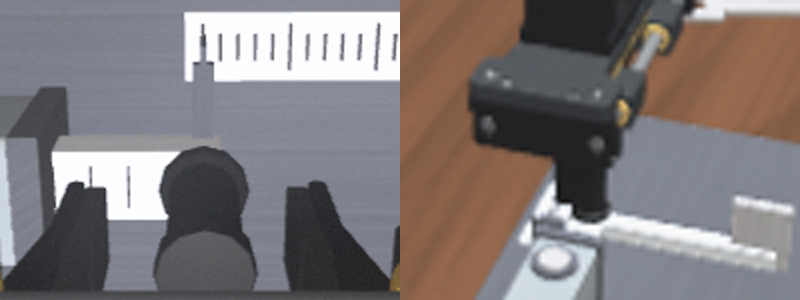

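{"method": "jog_arm", "body": {
  "steps": [
    [[0,0,0],0],
    [[0,0,2],0],
    [[0,0,0],0],
    [[0,0,0],0]
  ]
}}

```text
time: 26.42
tool_pos: [0.5556, -0.0519, 0.0285]
tool_rot: [-3.142, -0.0, 0.036]
wrist_force: [-0.6, 0.4, 0.3]
width: 0.0422
```

Run:
```python
from h import *
g=snap('wrist','w18');s=read_state();p=s['tool_pos'];print(s['time'],p,s['wrist_force'],s['tool_rot'],s['width'])
for k in (.5515,):
  for z in (.084,.038): print(proj(g,[k,-.0522,z]))
for dx in (-9.5,9.5): print(proj(g,[p[0]+dx/1e3,p[1],p[2]+.03]))
C=lambda i,x0,x1,y0,y1:cv2.resize(i[y0:y1,x0:x1],(800,600),interpolation=cv2.INTER_CUBIC)
cv2.imwrite('pics/c25.png',C(g['pixels'],220,420,190,340))
```

```text
26.475 [ 0.55564537 -0.05190635  0.02845265] [ 0.3118194  -0.45542863 -0.1729522 ] [-3.14158045e+00 -4.71159733e-05  3.57405911e-02] 0.04174050422883886
[320.60532544 337.27087504]
[320.07830864 289.70504005]
[319.2575134  317.97268427]
[320.74215207 281.69005126]
```

View pics/c25.png

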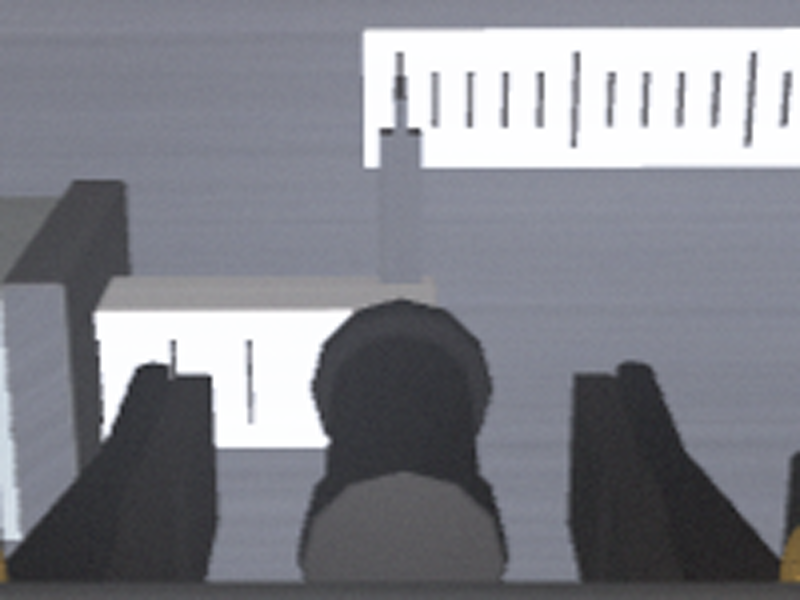

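Knob is between the fingers, base disc at crop (402,385) and cap at (402,540). Shifting back 3 mm and closing.

{"method": "jog_arm", "body": {
  "steps": [
    [[-3,0,2],0],
    [[0,0,0],0],
    [[0,0,0],0],
    [[0,0,0],0],
    [[0,0,0],0]
  ],
  "jaw": 5
}}

```text
time: 27.1
tool_pos: [0.5524, -0.0531, 0.0263]
tool_rot: [3.14, 0.0, 0.036]
wrist_force: [-0.1, -4.8, -1.5]
width: 0.0197
```

{"method": "jog_arm", "body": {
  "steps": [
    [[0,5,0],0],
    [[0,10,0],0],
    [[0,10,0],0],
    [[0,10,0],0],
    [[0,10,0],0],
    [[0,10,0],0],
    [[0,10,0],0],
    [[0,10,0],0],
    [[0,10,0],0],
    [[0,5,0],0],
    [[0,0,0],0],
    [[0,0,0],0]
  ]
}}

```text
time: 28.6
tool_pos: [0.5559, -0.1419, 0.0263]
tool_rot: [3.142, -0.0, 0.036]
wrist_force: [2.0, 3.9, -3.0]
width: 0.0201
```

Run:
```python
from h import *
g=snap('wrist','w19');f=snap('side','s19');s=read_state();p=s['tool_pos'];print(s['time'],p,s['wrist_force'],s['tool_rot'],s['width'])
C=lambda i,x0,x1,y0,y1:cv2.resize(i[y0:y1,x0:x1],(800,600),interpolation=cv2.INTER_CUBIC)
cv2.imwrite('pics/c26.png',C(g['pixels'],240,440,170,320))
```

```text
28.7 [ 0.55590811 -0.14169505  0.02632404] [ 1.87952558  4.26139307 -3.45152088] [-3.14153894e+00 -9.13113333e-05  3.61462030e-02] 0.019859351693134793
```

View pics/c26.png

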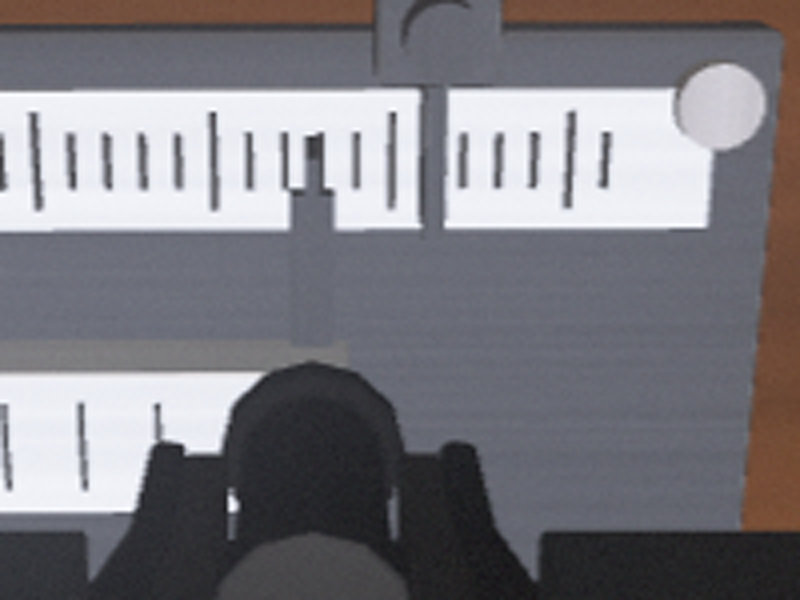

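Arm is sliding: pointer tip at crop x=314, blade at 421–446, about 16 mm to go.

{"method": "jog_arm", "body": {
  "steps": [
    [[0,7,0],0],
    [[0,7,0],0],
    [[0,0,0],0],
    [[0,0,0],0]
  ]
}}

```text
time: 29.2
tool_pos: [0.5564, -0.1556, 0.0263]
tool_rot: [-3.141, -0.0, 0.036]
wrist_force: [2.5, 4.1, -3.7]
width: 0.0202
```

Run:
```python
from h import *
g=snap('wrist','w20');s=read_state();p=s['tool_pos'];print(s['time'],p,s['wrist_force'],s['tool_rot'],s['width'])
C=lambda i,x0,x1,y0,y1:cv2.resize(i[y0:y1,x0:x1],(800,600),interpolation=cv2.INTER_CUBIC)
cv2.imwrite('pics/c27.png',C(g['pixels'],270,370,165,240))
```

```text
29.25 [ 0.55644274 -0.15552371  0.02633398] [ 2.95311597  4.86093133 -4.00549037] [-3.14143857e+00 -1.50089026e-04  3.60864378e-02] 0.020308207892012355
```

View pics/c27.png

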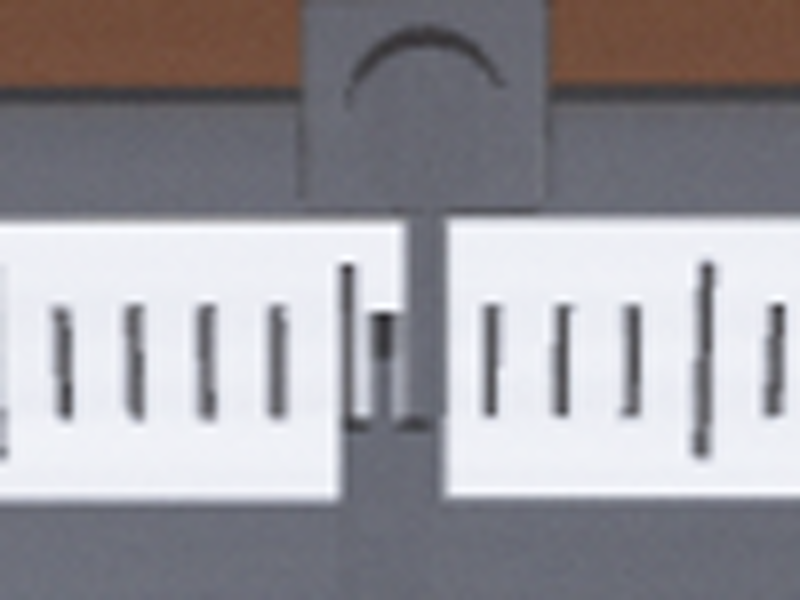

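{"method": "jog_arm", "body": {
  "steps": [
    [[0,3,0],0],
    [[0,0,0],0],
    [[0,0,0],0],
    [[0,0,0],0]
  ]
}}

```text
time: 29.75
tool_pos: [0.5566, -0.1584, 0.0263]
tool_rot: [-3.141, -0.0, 0.036]
wrist_force: [2.5, 4.7, -3.3]
width: 0.02
```

Run:
```python
from h import *
g=snap('wrist','w21');f=snap('side','s21');t=snap('top','t21');s=read_state();p=s['tool_pos'];print(s['time'],p,s['wrist_force'],s['width'],s['qd'])
C=lambda i,x0,x1,y0,y1:cv2.resize(i[y0:y1,x0:x1],(400,300),interpolation=cv2.INTER_CUBIC)
cv2.imwrite('pics/c28.png',np.vstack([np.hstack([C(g['pixels'],270,370,165,240),C(f['pixels'],260,420,170,290)]),np.hstack([C(t['pixels'],255,425,180,308),C(t['pixels'],130,290,190,310)])]))
```

```text
29.9 [ 0.55654316 -0.15839584  0.02632443] [ 2.08463536  4.31601781 -3.27916714] 0.0197473546810484 [ 1.21902234e-03 -5.66735877e-04  7.42075127e-05  4.11668399e-04
  1.16890590e-03 -9.22516748e-05]
```

View pics/c28.png

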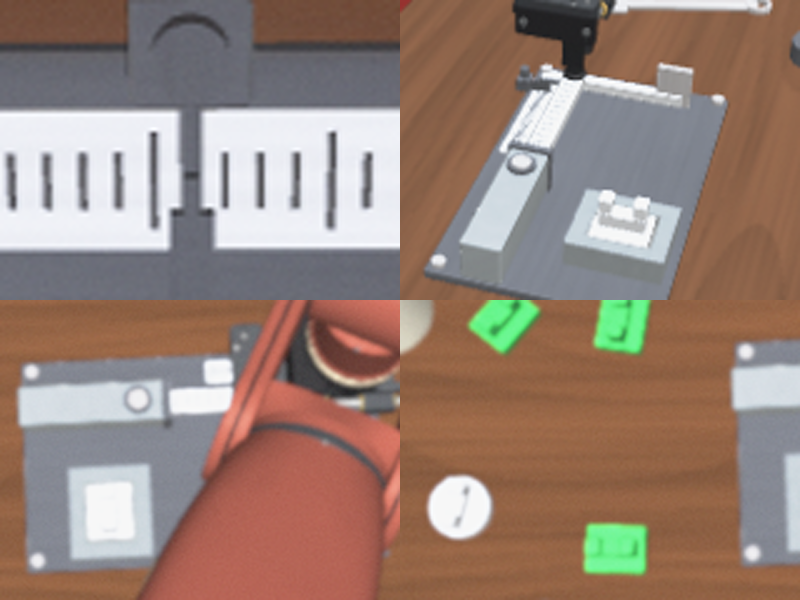

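{"method": "jog_arm", "body": {
  "steps": [
    [[0,0,0],0],
    [[0,0,0],0],
    [[0,0,0],0],
    [[0,0,0],0],
    [[0,0,0],0]
  ]
}}

```text
time: 30.52
tool_pos: [0.5566, -0.1584, 0.0263]
tool_rot: [-3.141, -0.0, 0.036]
wrist_force: [1.8, 4.6, -2.6]
width: 0.0198
```

Run:
```python
from h import *
f=load('s21');C=f['pixels'][225:280,315:385]
cv2.imwrite('pics/c29.png',cv2.resize(C,(763,600),interpolation=cv2.INTER_CUBIC))
```

```text
(no output)
```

View pics/c29.png

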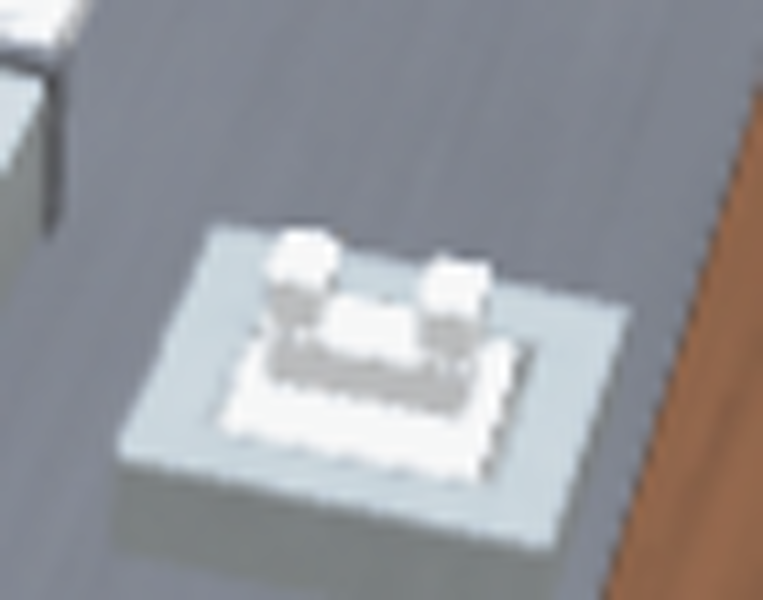

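The foot lies flush with the block, with no side wall showing, and the arm is being held steady. Handing in.

```bash
python3 -c "
from station import finish_job
print(finish_job())"
```

```text
the job is handed in; nothing more can be done
None
```

All three steps are done and the job is handed in at about 31 s of the 58 s allowed. I pressed the rectangular-foot rest into the recess, pushed the lock button in, drew the arm out about 105 mm, and left the gripper holding the knob against its spring.

**Last checks:**
- **Rest:** It reached a firm stop under about 34 N, at the height expected for flush. The side view shows no foot wall above the block, and the gripper is off it.
- **Lock button:** It reached a firm stop under about 31 N, and both views show it low.
- **Pointer:** In the wrist view it stands about 0.1–0.2 mm from the blade's middle. The wrist reads about 4.5 N of spring pull, the arm is still, and the jaws hold at 19.8 mm.
- **Bystanders:** I touched nothing else on purpose. The round rest and the green look-alikes in view showed no shift, but I did not measure every bystander after the moves.

**What disagreed:**
- **Fingertip height:** The actual fingertips sit about 26–31 mm above the reported TCP. My first two grasps therefore closed above the rest; the camera views showed this and I corrected it.
- **Press force:** The sensed force while pressing the lock (under 3 N) was lower than the stated 4 N or so. For the rest, the force rose by only about 3 N before the firm stop, against the stated 5–8 N.

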